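# Feed the soap mill with offcuts

## Task

Gather the soap offcuts (the long strips) that lie on the bench into the metal pan, take the lid off the mill's hopper and lay it aside, then carry the pan over level and tip all its offcuts into the hopper. Set the empty pan back upright on the middle of its wooden board, put the lid back on so that it sits flush in the mouth, and only then turn the mill's switch clockwise until it clicks over to on. Leave the finished bars and the stamp where they are.

Things in the scene. Friction and masses are not known exactly. Their poses are not given: they have to be found in the camera images.
- offcut1: soap offcut: a plain strip of olive soap, 78 mm long, 35 mm wide, 27 mm high; about 70 g; origin at the centre of its underside, x along its length; firm, take it across its width; lies on the bench between mill and pan at the start, or is absent
- offcut2: soap offcut: a strip of olive soap, 78 mm long, 35 mm wide, 27 mm high, one end cut off slantwise (58 mm long on its +y side); about 70 g; origin at the centre of its underside, x along its length; firm, take it across its width; lies on the bench between mill and pan at the start, or is absent
- offcut3: soap offcut: a plain strip of olive soap, 78 mm long, 35 mm wide, 27 mm high; about 70 g; origin at the centre of its underside, x along its length; firm, take it across its width; lies on the bench between mill and pan at the start, or is absent
- offcut4: soap offcut: a strip of olive soap, 78 mm long, 35 mm wide, 27 mm high, one end cut off slantwise (58 mm long on its +y side); about 70 g; origin at the centre of its underside, x along its length; firm, take it across its width; lies in the rear half of the pan at the start
- offcut5: soap offcut: a plain strip of olive soap, 78 mm long, 35 mm wide, 27 mm high; about 70 g; origin at the centre of its underside, x along its length; firm, take it across its width; lies in the rear half of the pan at the start
- offcut6: soap offcut: a strip of olive soap, 78 mm long, 35 mm wide, 27 mm high, one end cut off slantwise (58 mm long on its +y side); about 70 g; origin at the centre of its underside, x along its length; firm, take it across its width; lies in the rear half of the pan at the start
- pan: sheet-metal pan on the board, about 0.35 kg; 280 mm long (x -135 to +145), 180 wide, sheet 4 mm, floor 4 mm above the underside, sides and rear 60 mm high. Its +x end is the open pouring lip: from x = 85 mm the floor slopes up to 25 mm at the lip and the sides draw in to 136 mm. Origin: centre of the underside, z up. Soap slides on it from about 26 degrees of slope; 60 to 70, lip down, empties it
- pan_handle (a point): middle of the bar of the pan's fixed arch handle, 127 mm above the pan's underside at its x = 0; axes as the pan's. The bar runs along y over the whole width, 18 mm thick (x), 24 mm high, on straps up both sides. A gripper would meet the bar when reaching in below it: lay things in at the front half (x about +65 mm) or the rear half (x about -65 mm)
- pan_lip (a point): middle of the pouring lip's edge, 145 mm ahead of the pan's origin and 25 mm above its underside (axes as the pan's)
- board: slatted wooden stand board, fixed, 320 mm (x) by 220 mm (y), 12 mm thick, lying on the bench to the robot's left; origin at the centre of its underside. The pan belongs on the middle of it
- mill: soap mill, fixed: feed hopper over a lying screw barrel, motor housing (150 x 140 mm, 100 mm high, middle at y = -200 mm) at its -y side, shallow catch pan (22 mm high) from x = 157 to 267 mm. Origin: on the bench under the hopper's middle, z up. Mouth 200 mm square inside, walls 5 mm, sides along x and y, rim 178 mm high; straight down to 106 mm, then narrowing to a throat with its floor at 58 mm
- mouth (a point): centre of the hopper's mouth, at rim height (axes as the mill's)
- lid: loose lid, about 0.35 kg, on the hopper at the start: a 218 mm square sheet 4 mm thick with a 186 mm square step 12 mm deep under it, which drops into the mouth with 7 mm play each side (sides parallel to the mouth's). Origin: centre of the step's underside, 12 mm below the rim when seated
- lid_handle (a point): middle of the lid's handle bar, 46 mm above the lid's origin; the bar runs along y, 90 mm long, 16 mm thick, 24 mm high (axes as the lid's)
- switch (a joint): the mill's rotary switch on top of the motor housing: 0 is off, 1.047 rad (60 degrees clockwise seen from above) is on. A spring detent holds it at either end; turn it past half way against about 0.2 N m and it snaps over, let go before and it springs back
- switch_grip (a point): on the switch's axis at the height to grip, 38 mm above the motor housing; x runs along its bar-shaped grip (46 mm long, 14 mm thick, reaching 7 mm above this point and about 24 mm below it) and turns with it
- bar1: finished soap bar, 58 by 58 by 46 mm, standing on a small fixed plank (100 x 180 x 12 mm) beyond the work: not part of the job; origin at the centre of its underside
- bar2: another finished soap bar like bar1, on the same plank: not part of the job
- stamp: wooden hand stamp standing on the bench, 50 mm square block, 115 mm high in all: not part of the job; origin at the centre of its underside
There are look-alikes about, which are no part of the job. What is shaped like the offcut3 but orange or turquoise is not meant. Leave any red look-alike of the offcut1 alone.

How it is judged:
On the way, in this order (a step that is already met when the one before it is completed fails the run):
1. all the offcuts lie in the pan, none on the bench (x of offcut1 in the frame of pan between -0.14 and 0.145 m and y of offcut1 in the frame of pan between -0.09 and 0.09 m and z of offcut1 in the frame of pan between -0.01 and 0.085 m and x of offcut2 in the frame of pan between -0.14 and 0.145 m and y of offcut2 in the frame of pan between -0.09 and 0.09 m and z of offcut2 in the frame of pan between -0.01 and 0.085 m and x of offcut3 in the frame of pan between -0.14 and 0.145 m and y of offcut3 in the frame of pan between -0.09 and 0.09 m and z of offcut3 in the frame of pan between -0.01 and 0.085 m and x of offcut4 in the frame of pan between -0.14 and 0.145 m and y of offcut4 in the frame of pan between -0.09 and 0.09 m and z of offcut4 in the frame of pan between -0.01 and 0.085 m and x of offcut5 in the frame of pan between -0.14 and 0.145 m and y of offcut5 in the frame of pan between -0.09 and 0.09 m and z of offcut5 in the frame of pan between -0.01 and 0.085 m and x of offcut6 in the frame of pan between -0.14 and 0.145 m and y of offcut6 in the frame of pan between -0.09 and 0.09 m and z of offcut6 in the frame of pan between -0.01 and 0.085 m), for 0.3 s.
2. the pan is tipped, lip down, over the hopper (angle between pan's own z axis and vertical above 0.45 rad and horizontal distance between pan_lip and mouth below 0.12 m), for 0.1 s.
3. all the offcuts are in the hopper (x of offcut1 in the frame of mill between -0.1 and 0.1 m and y of offcut1 in the frame of mill between -0.1 and 0.1 m and z of offcut1 in the frame of mill between 0.045 and 0.165 m and x of offcut2 in the frame of mill between -0.1 and 0.1 m and y of offcut2 in the frame of mill between -0.1 and 0.1 m and z of offcut2 in the frame of mill between 0.045 and 0.165 m and x of offcut3 in the frame of mill between -0.1 and 0.1 m and y of offcut3 in the frame of mill between -0.1 and 0.1 m and z of offcut3 in the frame of mill between 0.045 and 0.165 m and x of offcut4 in the frame of mill between -0.1 and 0.1 m and y of offcut4 in the frame of mill between -0.1 and 0.1 m and z of offcut4 in the frame of mill between 0.045 and 0.165 m and x of offcut5 in the frame of mill between -0.1 and 0.1 m and y of offcut5 in the frame of mill between -0.1 and 0.1 m and z of offcut5 in the frame of mill between 0.045 and 0.165 m and x of offcut6 in the frame of mill between -0.1 and 0.1 m and y of offcut6 in the frame of mill between -0.1 and 0.1 m and z of offcut6 in the frame of mill between 0.045 and 0.165 m), for 0.3 s.
4. the lid sits flush in the hopper's mouth (horizontal distance between lid and mouth below 0.015 m and z of lid in the frame of mouth below -0.007 m and angle between lid's own z axis and vertical below 0.06 rad), for 0.3 s.
5. the switch has clicked over to on (value of joint switch above 0.95 rad), for 0.2 s.
At the end, for the whole second after the job is handed in: All offcuts in the hopper below its rim; lid flush in the mouth (within 15 mm, step 7 mm or more below the rim, level within 3 degrees); switch above 0.95 rad; pan at rest, upright on its board, within 60 mm of its centre; bars and stamp within 40 mm of their places (all of step 3 and all of step 4 and value of joint switch above 0.95 rad and horizontal distance between pan and board below 0.06 m and z of pan in the frame of board between 0.005 and 0.018 m and angle between pan's own z axis and vertical below 0.06 rad and linear speed of each of pan, lid below 0.03 m/s and distance of each of bar1, bar2, stamp from where it was at the start of the episode below 0.04 m); the robot touches nothing.
It fails at once if the pan is tipped (more than about 30 degrees) away from the hopper, its lip over 25 cm from the mouth's centre (angle between pan's own z axis and vertical above 0.55 rad and horizontal distance between pan_lip and mouth above 0.25 m).
It fails at once if the mill is switched on while its lid is off (value of joint switch above 0.7 rad and not (horizontal distance between lid and mouth below 0.015 m and z of lid in the frame of mouth below -0.007 m and angle between lid's own z axis and vertical below 0.06 rad)).
It fails at once if a finished bar or the stamp is knocked more than 50 mm away (distance of any of bar1, bar2, stamp from where it was at the start of the episode above 0.05 m).
Of offcut1, offcut2, offcut3 only 1 to 3 are there at a start; the rules pass over those that are not, and their reading is None.
At some moment in a run one of offcut1, offcut2, offcut3 may be knocked a few centimetres aside while the robot is not near it.
It also fails if it takes over 210 s, if anything falls off the work surface, if the arm or the gripper's body presses on something with over 40 N, if the wrist force passes 120 N, or if a joint passes its speed limit or range.

## Robot

A 6-joint arm with a two-finger parallel gripper is mounted at the origin on the work surface. World frame = base frame: x ahead of the robot, y to its left, z up, the work surface at z = 0. Lengths are in m, angles in rad, forces in N, time in s.
With the tool pointing down it reaches from about 0.325 to 0.85 m from the base axis. Payload 4.4 kg.
Tool frame: the origin (TCP) lies at the very end of the fingers, on their centre line; the grasp point (between the pads) lies 19 mm behind it; z points along the fingers, y is the line along which they close (so a half turn about z gives the same grasp; the last joint's range is limited). The gripper opens to 94 mm and grips with 3 to 60 N. Pads are 16 mm wide; open, the fingers measure 119 mm over their backs; the gripper's body (75 mm by 177 mm) begins 78 mm behind the grasp point.
Start: joints at [1.121, 0.207, 1.542, -0, 1.393, -0.15], TCP at [0.17, 0.549, 0.173] pointing down, gripper open.
Joint ranges: [-2.73, 2.73], [-0.86, 2.22], [0.23, 2.46], [-1.11, 4.25], [0.08, 2.63], [-2.82, 2.82]. Speed limits (rad/s): [2.79, 2.79, 3.14, 3.14, 3.14, 3.14].

## Interface

Orientations are given as a rotation vector (axis times angle).
In Python, from bench import env, grab_frame gives the robot as it stands. The module is installed in compiled form; this text tells all that it offers.
- The arm moves only by the tool send_rows, never from a script. Its argument "series" is a list of rows, each an object with "dp": the shift along the tool's x, y, z as a fraction of full scale, a list of three; "twist": the turn, a rotation vector about the tool's x, y, z as a fraction of full scale, a list of three. In form: [{"dp": [dx, dy, dz], "twist": [ax, ay, az]}, ...]. A call has exactly 10 rows; each row is the pose to reach, as a shift and turn from the pose commanded when the call began, along the tool's axes at that moment; what a row does not reach only later rows make up. Full scale, the value 1, is 0.5 m for a shift and 120 degrees for a turn. A row lasts 1/12 s, in which the tool goes at most 41.7 mm and 7.16 degrees, less where a joint would pass 70% of its speed; a pose out of reach is approached as far as the arm can. A call with a number of a shift or a turn outside -1 to 1 is refused whole. A call with a gripper value outside its range is refused whole. "hand" is the closure, from 0 (fully open) to 1 (shut), set as the call begins (left out, the last holds). The fingers move at their own pace and stop on an object; the grip force is fixed at half the most. Time passes only in rows, so rows that repeat a pose let the fingers close, or fill a call up. It gives the time, the measured TCP pose, the force, the opening and the grip force at its end, in the units of the state.
- env.read_state(): the state, without advancing time (a new reading comes with each control period).
- grab_frame(name): name is "scene" or "side" or "wrist"; returns a dict with "pixels" (420x560x3 uint8, red, green, blue), "range_z" (420x560 float32, m along the optical axis (not along the pixel's ray), 0 where there is no reading), "camera_matrix" (3x3 intrinsics, pixels), "eye" and "rotation" of the camera in the world; the wrist camera has in their place "T_tool_cam" (4x4, takes a point from camera to tool coordinates, whose origin is the TCP and whose axes are the flange's). Camera axes: x right, y up, looking along -z (the intrinsics and any distortion apply to the point x, -y, -z); pixel columns grow to the right and rows downward; lengths in m; the calibration is good to about 2 mm. The wrist camera is an equidistant fisheye: a pixel r from the principal point sees the ray r / f radians off the axis. A picture is of the moment at which its call begins: read the wrist's pose just before it.
- env.sign_off(): hands the job in; it is judged then, once.
The state is a dict: "time_s": time; "joint_positions": joint angles; "joint_velocities": joint speeds; "effort": joint torques, N m; "tcp_pos": TCP position; "tcp_rot": TCP orientation; "contact_force": force on the tool from outside, world axes, zero at the start; "torque": the same for the moment, N m; "gripper_width": opening from 0.0 (shut) to 1.0 (fully open); "gripper_force": force on a finger pad.
Only numpy, scipy, OpenCV 4.12 (cv2) and the standard library are available. Lean on these libraries where they do the work, as an engineer would, in place of code of your own. Each camera call takes 0.05 s, during which the arm holds its last target. There are 200 camera calls.

## Working session

There is one attempt and no reset: what is moved stays moved. The work goes in short steps, Python scripts to look and compute and a tool call to move; the robot and the scene stay as the last step left them, time stands still between calls to the robot, and variables do not carry over. Pictures are saved under pics/ and viewed, at most 14 in all, crops included, and the job is handed in when it is done.

Besides the shell and the picture viewer there is one more tool, called after "Request:" as a command line: name --argument value ..., lists and objects as JSON in quotes. send_rows: Moves the arm, as the interface text tells. Shift numbers are shares of 0.5 m and turn numbers shares of 120 degrees, none past 1 either way. Its arguments: {"type":"object","properties":{"series":{"type":"array","items":{"type":"object","properties":{"dp":{"type":"array","items":{"type":"number","minimum":-1,"maximum":1}},"twist":{"type":"array","items":{"type":"number","minimum":-1,"maximum":1}}}}},"hand":{"type":"number"}},"required":["series"]}

```bash
mkdir -p pics; cat > h.py <<'E'
import numpy as np,cv2
from bench import env,grab_frame
from scipy.spatial.transform import Rotation as R
def snap(n,f):
    g=grab_frame(n); cv2.imwrite('pics/'+f+'.png',g['pixels'][:,:,::-1]); np.savez('pics/'+f+'.npz',**{k:v for k,v in g.items()}); return g
def cloud(g):
    K=g['camera_matrix']; z=g['range_z']; v,u=np.indices(z.shape)
    p=np.stack([(u-K[0,2])/K[0,0]*z,-(v-K[1,2])/K[1,1]*z,-z],-1)
    return p@np.array(g['rotation']).T+np.array(g['eye'])
E
python3 - <<'E'
from h import *
s=env.read_state(); print(s)
for n in ['scene','side']:
    g=snap(n,n+'0'); print(n,g['camera_matrix'],g['eye'],g['rotation'],{k for k in g})
    P=cloud(g); print(P[::60,::80].round(2).tolist())
E
```

```text
{'time_s': 0.0, 'joint_positions': array([ 1.12056359e+00,  2.07410616e-01,  1.54297012e+00,  3.17896200e-05,
        1.39348866e+00, -1.50514994e-01]), 'joint_velocities': array([-2.44734170e-04, -3.92014056e-04, -9.77108428e-04,  7.04800040e-05,
       -1.88714442e-05,  8.30118993e-04]), 'effort': array([ 2.61084737e-03, -3.70873690e+01, -2.81419694e+01,  6.99108141e-02,
        3.61807190e-02, -1.68700344e-04]), 'tcp_pos': array([0.16938563, 0.54855475, 0.17168857]), 'tcp_rot': array([-0.4689388 , -3.1056834 ,  0.00340086]), 'contact_force': array([0.51500826, 0.03726421, 0.70702447]), 'torque': array([-0.0141428 ,  0.03789561, -0.01765898]), 'gripper_force': 0.0, 'gripper_width': 1.000317339368168}
scene [[403.93094329   0.         278.03406932]
 [  0.         403.93094329 202.11132622]
 [  0.           0.           1.        ]] [ 1.10981445 -0.08002931  1.20062758] [0.46014146 0.37205907 1.3694475 ] {'pixels', 'camera_matrix', 'range_z', 'eye', 'rotation'}Traceback (most recent call last):
  File "<stdin>", line 5, in <module>
  File "h.py", line 9, in cloud
    return p@np.array(g['rotation']).T+np.array(g['eye'])
           ~~~~~~~~~~~~~~~~~~~~~~~~~~~^~~~~~~~~~~~~~~~~~~
ValueError: operands could not be broadcast together with shapes (420,560) (3,)
```

```bash
sed -i "s/return p@.*/return p@R.from_rotvec(np.array(g['rotation'])).as_matrix().T+np.array(g['eye'])/" h.py
python3 - <<'E'
from h import *
for n in ['scene','side']:
    g=snap(n,n+'0'); print(n,g['eye'],g['rotation'])
    P=cloud(g); print(P[30::60,40::80].round(2).tolist())
E
```

```text
scene [ 1.10981445 -0.08002931  1.20062758] [0.46014146 0.37205907 1.3694475 ]
[[[-0.81, -0.93, -0.07], [-0.82, -0.56, -0.12], [-0.51, -0.14, 0.06], [-0.9, 0.29, -0.27], [-0.89, 0.77, -0.31], [0.2, 0.54, 0.49], [-0.25, 1.24, 0.09]], [[-0.96, -1.18, -0.56], [-0.25, -0.5, -0.0], [-0.19, -0.17, 0.0], [-0.14, 0.15, 0.0], [-0.03, 0.46, 0.06], [0.02, 0.77, 0.06], [0.05, 1.11, 0.04]], [[0.03, -0.78, 0.01], [0.07, -0.49, -0.0], [0.13, -0.2, 0.01], [0.17, 0.1, -0.0], [0.22, 0.4, 0.0], [0.26, 0.7, -0.0], [0.22, 1.13, -0.14]], [[0.3, -0.75, -0.0], [0.34, -0.48, -0.0], [0.5, -0.19, 0.19], [0.43, 0.06, -0.0], [0.51, 0.3, 0.08], [0.52, 0.6, 0.0], [0.43, 1.11, -0.29]], [[0.52, -0.72, -0.0], [0.56, -0.48, -0.0], [0.68, -0.21, 0.18], [0.64, 0.02, 0.0], [0.68, 0.27, -0.0], [0.72, 0.52, -0.0], [0.77, 0.77, -0.0]], [[0.71, -0.7, 0.0], [0.75, -0.47, -0.0], [0.79, -0.24, 0.0], [0.83, -0.01, 0.0], [0.86, 0.22, -0.0], [0.9, 0.45, 0.0], [0.94, 0.69, -0.0]], [[0.88, -0.67, 0.0], [0.91, -0.46, -0.0], [0.95, -0.25, -0.0], [0.98, -0.04, -0.0], [0.96, 0.34, -0.75], [1.02, 0.68, -0.75], [1.08, 1.04, -0.76]]]
side 
[... 394 characters left out ...]
 -0.31], [1.41, -0.45, -0.32], [0.88, -0.23, 0.0], [0.54, -0.11, 0.19], [0.31, -0.39, -0.0], [0.02, -0.47, -0.0], [-0.0, 0.3, 0.68]], [[1.55, -0.02, -0.31], [1.29, -0.17, -0.4], [0.77, 0.05, 0.0], [0.51, -0.02, 0.0], [0.26, -0.09, 0.0], [0.11, 0.42, 0.61], [-0.11, 0.14, 0.37]], [[1.61, 0.09, -0.62], [0.92, 0.34, 0.0], [0.69, 0.27, -0.0], [0.45, 0.21, 0.01], [0.22, 0.55, 0.58], [0.1, 0.53, 0.6], [-0.24, 0.01, 0.0]], [[1.32, 0.41, -0.44], [0.82, 0.51, 0.0], [0.61, 0.46, 0.01], [0.39, 0.42, 0.04], [0.2, 0.57, 0.43], [-0.02, 0.28, 0.0], [-0.23, 0.22, 0.0]], [[0.94, 0.72, -0.0], [0.75, 0.66, -0.0], [0.55, 0.61, 0.0], [0.35, 0.55, -0.0], [0.18, 0.64, 0.33], [-0.02, 0.47, 0.06], [-0.23, 0.4, 0.0]]]
```

View pics/scene0.png

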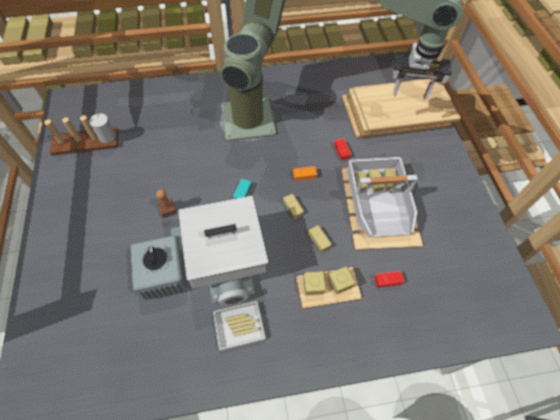

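View pics/side0.png

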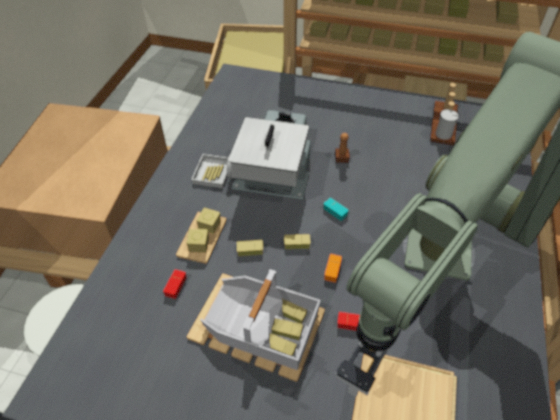

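Scene view: olive strips at (293,207) and (319,238) are offcuts on the bench (the right shape and olive colour). Red (342,149) and (390,279), orange (305,173) and turquoise (242,188) are look-alikes. Bars at (316,283) and (343,279) stand on the plank, the stamp at (166,202), the lidded mill at (222,240), the switch at (155,257), the pan at (385,195).

```bash
cat >> h.py <<'E'
def rects(g,P,mask,zlo,zhi,amin=40):
    m=(mask&(P[...,2]>zlo)&(P[...,2]<zhi)).astype(np.uint8)
    n,l,st,c=cv2.connectedComponentsWithStats(m)
    for i in range(1,n):
        if st[i,4]>=amin:
            q=P[l==i]; r=cv2.minAreaRect((q[:,:2]*1000).astype(np.float32))
            print('px',c[i].round(),st[i,4],'z',np.percentile(q[:,2],[5,50,95]).round(3),'rect mm',np.round(r[0],1),np.round(r[1],1),round(r[2],1))
E
python3 - <<'E'
from h import *
for n in ['scene0','side0']:
    g=np.load(f'pics/{n}.npz'); P=cloud(g); hsv=cv2.cvtColor(g['pixels'],cv2.COLOR_RGB2HSV)
    print(n,'olive'); H,S,V=[hsv[...,i] for i in range(3)]
    box=(P[...,0]>.2)&(P[...,0]<.95)&(P[...,1]>-.4)&(P[...,1]<.6)
    rects(g,P,box&(H>20)&(H<35)&(S>60),.021,.08)
    print('lid'); rects(g,P,box&(P[...,1]<.1),.174,.19,200)
    print('high lid handle'); rects(g,P,box&(P[...,1]<.1)&(V<90),.2,.24,10)
    print('wood');rects(g,P,box&(H<25)&(S>60),.006,.018,100)
    print('pan hi');rects(g,P,box&(P[...,1]>.1),.11,.16,20)
    print('pan rim');rects(g,P,box&(P[...,1]>.1),.05,.16,20)
    print('switch');rects(g,P,box&(P[...,1]<-.2),.11,.16,10)
    print('motor');rects(g,P,box&(P[...,1]<-.2),.09,.106,50)
im=cv2.imread('pics/scene0.png')[120:300,240:440]; cv2.imwrite('pics/crop0.png',cv2.resize(im,None,fx=4,fy=4)[:600,:800])
E
```

```text
scene0 olive
px [390. 172.] 79 z [0.026 0.043 0.047] rect mm [354.  462.1] [37.4 46.2] 89.2
px [374. 173.] 77 z [0.033 0.043 0.047] rect mm [357.7 406.3] [38.6 28.5] 87.4
px [360. 176.] 63 z [0.039 0.043 0.047] rect mm [366.9 352.3] [31.8 46. ] 77.6
px [378. 187.] 58 z [0.027 0.041 0.046] rect mm [413.1 400.9] [36.6 20.1] 62.9
px [293. 205.] 218 z [0.024 0.027 0.031] rect mm [430.  101.5] [80.3 36.6] 16.6
px [320. 238.] 249 z [0.023 0.027 0.031] rect mm [563.  164.3] [78.5 36.6] 20.7
px [341. 280.] 435 z [0.035 0.057 0.061] rect mm [720.1 193. ] [59.3 59.1] 12.7
px [314. 283.] 437 z [0.034 0.057 0.062] rect mm [717.1 110.3] [57.6 58.7] 84.9
lid
px [222. 238.] 5182 z [0.179 0.182 0.185] rect mm [ 584.5 -139.2] [221.6 218.3] 3.7
high lid handle
px [220. 230.] 174 z [0.213 0.222 0.226] rect mm [ 587.9 -139.6] [14.1 81. ] 4.3
wood
px [384. 239.] 930 z [0.008 0.012 0.016] rect mm [568.9 387.7] [220.8 117.1] 83.4
px [328. 292.] 956 z [0.008 0.012 0.016] rect mm [725.4 156.1] [100.5 180.6] 0.1
pan hi
px [388. 180.] 421 z [0.124 0.147 0.154] rect mm [454.5 399.5] [181.9  22.5] 85.6
pan rim
p
[... 1566 characters left out ...]
[451.5 398.4] [184.7  19.9] 84.8
pan rim
px [207. 219.] 201 z [0.052 0.057 0.063] rect mm [714.6 120.5] [61.3 40.6] 0.1
px [197. 237.] 314 z [0.052 0.058 0.062] rect mm [717.9 192.6] [59.  64.9] 11.2
px [265. 313.] 1797 z [0.053 0.074 0.152] rect mm [456.3 397.4] [187.  284.3] 84.5
switch
px [284. 117.] 131 z [0.113 0.132 0.147] rect mm [ 587.6 -341.4] [45.7 23.4] 3.7
px [344. 135.] 27 z [0.11  0.115 0.119] rect mm [ 367.4 -318.3] [17.2 30.8] 11.5
px [305. 141.] 22 z [0.115 0.132 0.147] rect mm [ 485.2 -233. ] [ 1.4 47.3] 4.7
motor
px [271. 116.] 105 z [0.096 0.099 0.104] rect mm [ 643.8 -372.3] [54.7 49.5] 89.4
px [298. 119.] 115 z [0.095 0.1   0.105] rect mm [ 548.3 -374.5] [55.4 50.8] 1.2
```

View pics/crop0.png

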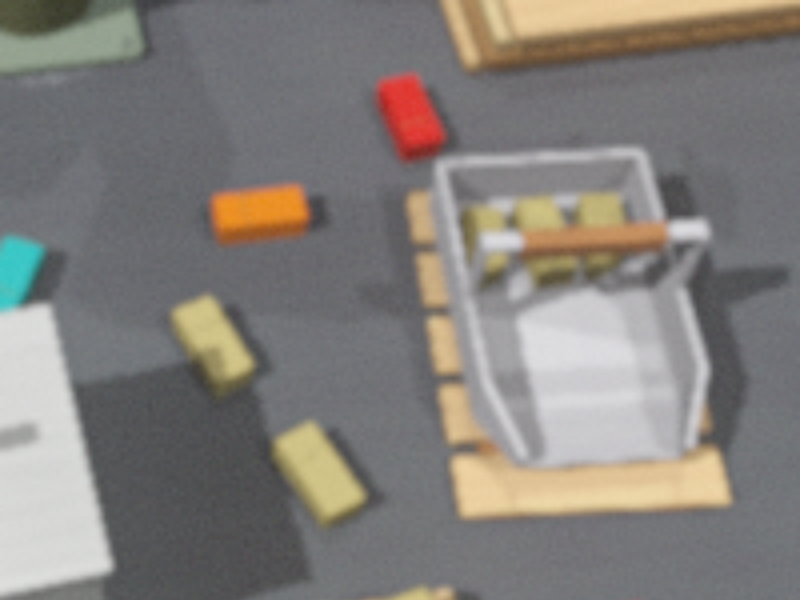

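```bash
cat >> h.py <<'E'
def down(psi,tilt=0,):
    "tool y at yaw psi(deg), pointing down; tilt(deg) turns about tool x"
    a=np.radians(psi); y=np.array([np.cos(a),np.sin(a),0]); z=np.array([0,0,-1.]); x=np.cross(y,z)
    return R.from_matrix(np.stack([x,y,z],1))*R.from_euler('x',tilt,degrees=True)
def seq(wps,start=None):
    s=env.read_state()
    p,q=(s['tcp_pos'],R.from_rotvec(s['tcp_rot'])) if start is None else (np.array(start[0]),down(*start[1:]))
    print('t',round(s['time_s'],2),'tcp',s['tcp_pos'].round(4),'w',round(s['gripper_width'],3),'F',s['contact_force'].round(1))
    for w in wps:
        t=np.array(w[0]); r=down(*w[1:])
        d=q.inv().apply(t-p)/.5; v=(q.inv()*r).as_rotvec(degrees=True)/120
        print('dp',d.round(3).tolist(),'twist',v.round(3).tolist(),'rows',np.ceil(max(np.linalg.norm(d)*500/41.7,np.linalg.norm(v)*120/7.16)))
        p,q=t,r
E
python3 - <<'E'
from h import *
seq([([.4285,.101,.17],107),([.4285,.101,.06],107)])
E
```

```text
t 0.15 tcp [0.1695 0.5487 0.1719] w 1.0 F [0.2 0.1 0.2]
dp [-0.759, -0.703, 0.005] twist [-0.001, -0.0, -0.285] rows 13.0
dp [0.0, 0.0, 0.22] twist [0.0, 0.0, 0.0] rows 3.0
```

Request:
send_rows --hand 0.3 --series '[{"dp": [-0.38,-0.35,0],"twist": [0,0,0]},{"dp": [-0.38,-0.35,0],"twist": [0,0,0]},{"dp": [-0.38,-0.35,0],"twist": [0,0,0]},{"dp": [-0.38,-0.35,0],"twist": [0,0,0]},{"dp": [-0.38,-0.35,0],"twist": [0,0,0]},{"dp": [-0.38,-0.35,0],"twist": [0,0,0]},{"dp": [-0.6,-0.55,0],"twist": [0,0,-0.285]},{"dp": [-0.759,-0.703,0],"twist": [0,0,-0.285]},{"dp": [-0.759,-0.703,0],"twist": [0,0,-0.285]},{"dp": [-0.759,-0.703,0],"twist": [0,0,-0.285]}]'

```text
time_s: 0.98
tcp_pos: [0.365, 0.2134, 0.1728]
tcp_rot: [-0.181, 3.136, 0.0]
contact_force: [-0.3, -0.7, -0.2]
gripper_width: 0.701
gripper_force: 0.0
```

```bash
python3 - <<'E'
from h import *
seq([([.4285,.101,.05],107),([.4285,.101,.006],107)])
for n in ['scene','side']:
    g=snap(n,n+'1'); P=cloud(g); hsv=cv2.cvtColor(g['pixels'],cv2.COLOR_RGB2HSV); H,S,V=[hsv[...,i] for i in range(3)]
    box=(P[...,0]>.3)&(P[...,0]<.65)&(P[...,1]>-.05)&(P[...,1]<.3)
    rects(g,P,box&(H>20)&(H<35)&(S>60),.021,.06)
E
```

```text
t 0.98 tcp [0.365  0.2134 0.1728] w 0.701 F [-0.3 -0.7 -0.2]
dp [-0.1, -0.238, 0.246] twist [0.0, 0.0, -0.087] rows 5.0
dp [0.0, 0.0, 0.088] twist [0.0, 0.0, 0.0] rows 2.0
px [293. 205.] 223 z [0.023 0.027 0.032] rect mm [429.8 101.8] [79.8 37.1] 18.1
px [320. 238.] 255 z [0.023 0.027 0.031] rect mm [563.  164.4] [79.8 36.9] 20.7
px [294. 240.] 208 z [0.022 0.027 0.032] rect mm [433.5 101. ] [65.6 40.9] 16.3
px [249. 246.] 256 z [0.023 0.026 0.031] rect mm [560.5 164. ] [77.1 40.4] 21.1
```

Request:
send_rows --series '[{"dp": [-0.1,-0.238,0],"twist": [0,0,-0.087]},{"dp": [-0.1,-0.238,0],"twist": [0,0,-0.087]},{"dp": [-0.1,-0.238,0],"twist": [0,0,-0.087]},{"dp": [-0.1,-0.238,0.2],"twist": [0,0,-0.087]},{"dp": [-0.1,-0.238,0.2],"twist": [0,0,-0.087]},{"dp": [-0.1,-0.238,0.2],"twist": [0,0,-0.087]},{"dp": [-0.1,-0.238,0.2],"twist": [0,0,-0.087]},{"dp": [-0.1,-0.238,0.2],"twist": [0,0,-0.087]},{"dp": [-0.1,-0.238,0.2],"twist": [0,0,-0.087]},{"dp": [-0.1,-0.238,0.2],"twist": [0,0,-0.087]}]'

```text
time_s: 1.92
tcp_pos: [0.4294, 0.103, 0.075]
tcp_rot: [-0.459, 3.104, -0.001]
contact_force: [0.2, -0.3, 0.2]
gripper_width: 0.696
gripper_force: 0.0
```

```bash
python3 - <<'E'
from h import *
seq([([.4285,.1013,.006],107),([.4285,.101,.2],107),([.5168,.4274,.2],85),([.5168,.4274,.03],85)])
E
```

```text
t 1.92 tcp [0.4294 0.103  0.075 ] w 0.696 F [ 0.2 -0.3  0.2]
dp [0.003, -0.003, 0.138] twist [-0.0, 0.002, -0.002] rows 2.0
dp [0.0, -0.001, -0.388] twist [0.0, 0.0, 0.0] rows 5.0
dp [-0.36, 0.573, 0.0] twist [0.0, 0.0, 0.183] rows 9.0
dp [0.0, 0.0, 0.34] twist [0.0, 0.0, 0.0] rows 5.0
```

Request:
send_rows --series '[{"dp": [0.003,-0.003,0.05]},{"dp": [0.003,-0.003,0.1]},{"dp": [0.003,-0.003,0.137]},{"dp": [0.003,-0.003,0.137]},{"dp": [0.003,-0.003,0.137]},{"dp": [0.003,-0.003,0.137]},{"dp": [0.003,-0.003,0.137]},{"dp": [0.003,-0.003,0.137]},{"dp": [0.003,-0.003,0.137]},{"dp": [0.003,-0.003,0.137]}]'

```text
$.series[0]: bad value
```

Request:
send_rows --hand 1 --series '[{"dp": [0,0,0]},{"dp": [0,0,0]},{"dp": [0,0,0]},{"dp": [0,0,0]},{"dp": [0,0,0]},{"dp": [0,0,0]},{"dp": [0,0,-0.07]},{"dp": [0,0,-0.15]},{"dp": [0,0,-0.22]},{"dp": [0,0,-0.22]}]'

```text
$.series[0]: bad value
```

Twist must be given too.

Request:
send_rows --series '[{"dp": [0.003,-0.003,0.05],"twist": [0,0,0]},{"dp": [0.003,-0.003,0.1],"twist": [0,0,0]},{"dp": [0.003,-0.003,0.137],"twist": [0,0,0]},{"dp": [0.003,-0.003,0.137],"twist": [0,0,0]},{"dp": [0.003,-0.003,0.137],"twist": [0,0,0]},{"dp": [0.003,-0.003,0.137],"twist": [0,0,0]},{"dp": [0.003,-0.003,0.137],"twist": [0,0,0]},{"dp": [0.003,-0.003,0.137],"twist": [0,0,0]},{"dp": [0.003,-0.003,0.137],"twist": [0,0,0]},{"dp": [0.003,-0.003,0.137],"twist": [0,0,0]}]'

```text
time_s: 2.75
tcp_pos: [0.4272, 0.1004, 0.0051]
tcp_rot: [-0.458, 3.106, -0.0]
contact_force: [0.6, 0.3, 0.1]
gripper_width: 0.698
gripper_force: 0.0
```

Request:
send_rows --hand 1 --series '[{"dp": [0,0,0],"twist": [0,0,0]},{"dp": [0,0,0],"twist": [0,0,0]},{"dp": [0,0,0],"twist": [0,0,0]},{"dp": [0,0,0],"twist": [0,0,0]},{"dp": [0,0,0],"twist": [0,0,0]},{"dp": [0,0,0],"twist": [0,0,0]},{"dp": [0,0,-0.07],"twist": [0,0,0]},{"dp": [0,0,-0.15],"twist": [0,0,0]},{"dp": [0,0,-0.22],"twist": [0,0,0]},{"dp": [0,0,-0.22],"twist": [0,0,0]}]'

```text
time_s: 3.58
tcp_pos: [0.4328, 0.1007, 0.1217]
tcp_rot: [-0.456, 3.094, -0.003]
contact_force: [1.1, 0.1, 0.3]
gripper_width: 0.028
gripper_force: 0.0
```

```bash
python3 - <<'E'
from h import *
seq([([.43,.103,.2],107),([.5168,.4274,.2],85),([.5168,.4274,.03],85)])
E
```

```text
t 3.58 tcp [0.4328 0.1007 0.1217] w 0.028 F [1.1 0.1 0.3]
dp [0.002, 0.005, -0.157] twist [-0.002, 0.007, -0.002] rows 2.0
dp [-0.356, 0.57, 0.0] twist [0.0, 0.0, 0.183] rows 9.0
dp [0.0, 0.0, 0.34] twist [0.0, 0.0, 0.0] rows 5.0
```

```bash
python3 - <<'E'
from h import *
for n in ['scene','side']:
    g=snap(n,n+'2'); P=cloud(g); hsv=cv2.cvtColor(g['pixels'],cv2.COLOR_RGB2HSV); H,S,V=[hsv[...,i] for i in range(3)]
    box=(P[...,0]>.3)&(P[...,0]<.65)&(P[...,1]>-.05)&(P[...,1]<.3)
    rects(g,P,box&(H>20)&(H<35)&(S>60),.015,.15)
a=cv2.imread('pics/scene2.png')[110:310,200:440]; b=cv2.imread('pics/side2.png')[160:360,160:400]
cv2.imwrite('pics/c2.png',cv2.resize(np.hstack([a,b]),(800,333)))
E
```

```text
px [293. 206.] 236 z [0.02  0.027 0.03 ] rect mm [428.8 101.5] [81.4 37.6] 17.1
px [320. 238.] 273 z [0.019 0.027 0.031] rect mm [563.1 164.3] [79.  37.1] 20.3
px [297. 240.] 287 z [0.018 0.026 0.031] rect mm [427.  100.7] [77.2 43. ] 19.0
px [249. 247.] 289 z [0.019 0.026 0.03 ] rect mm [561.1 163.2] [77.9 40.2] 23.4
```

View pics/c2.png

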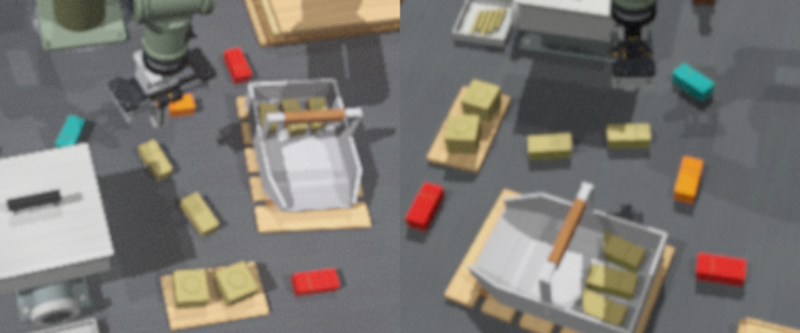

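```bash
python3 - <<'E'
from h import *
s=env.read_state(); t=s['tcp_pos']; print(t,s['joint_positions'].round(3))
for n in ['scene2','side2']:
    g=np.load(f'pics/{n}.npz'); P=cloud(g); M=R.from_rotvec(g['rotation']).as_matrix(); K=g['camera_matrix']
    c=M.T@(t-g['eye']); u=K[0,0]*c[0]/-c[2]+K[0,2]; v=-K[1,1]*c[1]/-c[2]+K[1,2]; print(n,'tcp px',u,v,'depth',-c[2])
    q=P[(P[...,2]>.08)&(P[...,2]<.3)&(P[...,0]<.47)&(P[...,0]>.25)&(P[...,1]>-.1)&(P[...,1]<.3)]
    for a in np.arange(.08,.3,.02):
        k=q[(q[:,2]>=a)&(q[:,2]<a+.02)]
        if len(k): print(a.round(2),len(k),k.min(0).round(3),k.max(0).round(3))
g=grab_frame('wrist'); cv2.imwrite('pics/w2.png',g['pixels'][:,:,::-1]); print(g['T_tool_cam'],g['camera_matrix'])
E
```

```text
[0.42815184 0.10047963 0.1161138 ] [ 0.033 -0.033  1.924  0.     1.245 -1.83 ]
scene2 tcp px 294.0575451515092 190.26021262256424 depth 1.2920346822195303
0.14 6 [0.436 0.099 0.156] [0.444 0.113 0.159]
0.16 35 [0.429 0.088 0.161] [0.445 0.118 0.18 ]
0.18 41 [0.428 0.087 0.18 ] [0.444 0.117 0.2  ]
0.2 37 [0.428 0.087 0.2  ] [0.445 0.116 0.218]
0.22 4 [0.435 0.091 0.22 ] [0.444 0.118 0.228]
0.24 30 [0.386 0.017 0.251] [0.467 0.186 0.26 ]
0.26 225 [0.39  0.01  0.261] [0.47  0.193 0.28 ]
0.28 614 [0.374 0.009 0.28 ] [0.47  0.195 0.3  ]
side2 tcp px 296.9695534807869 220.83161976576739 depth 1.478395160736525
0.14 3 [0.421 0.109 0.158] [0.429 0.112 0.16 ]
0.16 11 [0.418 0.107 0.161] [0.435 0.116 0.17 ]
0.24 104 [0.373 0.106 0.246] [0.461 0.186 0.26 ]
0.26 260 [0.371 0.066 0.26 ] [0.466 0.192 0.28 ]
0.28 467 [0.371 0.086 0.28 ] [0.455 0.196 0.3  ]
[[-2.85940688e-04  9.62816449e-01  2.70156258e-01  7.94945570e-02]
 [ 9.99999958e-01  2.64103997e-04  1.17180348e-04 -3.66988409e-04]
 [ 4.14738195e-05  2.70156280e-01 -9.62816484e-01 -2.12240139e-01]
 [ 0.00000000e+00  0.00000000e+00  0.00000000e+00  1.00000000e+00]] [[325.1922621    0.         277.3975369 ]
 [  0.         325.1922621  207.19999324]
 [  0.           0.           1.        ]]
```

View pics/w2.png

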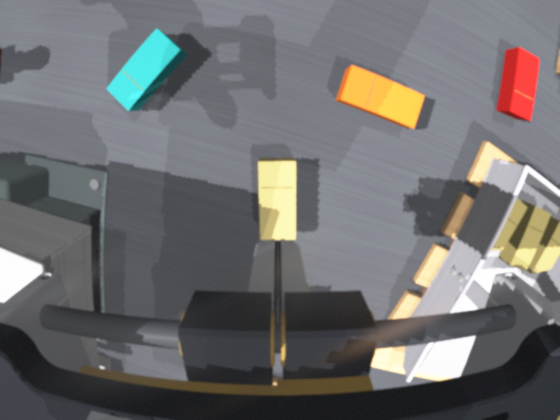

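The wrist view shows the olive strip untouched at (278,200), between closed fingers' line: the fingers look higher than the reported TCP. Checking the offset in the other views.

```bash
python3 - <<'E'
from h import *
for n,t in [('scene0',(.1694,.5486,.1717)),('side0',(.1694,.5486,.1717)),('scene1',(.365,.2134,.1728)),('side1',(.365,.2134,.1728))]:
    g=np.load(f'pics/{n}.npz'); P=cloud(g); t=np.array(t)
    q=P[(np.linalg.norm(P[...,:2]-t[:2],axis=-1)<.08)&(P[...,2]>t[2]-.03)&(P[...,2]<t[2]+.2)]-t
    print(n,[(a.round(2),((q[:,2]>=a)&(q[:,2]<a+.01)).sum()) for a in np.arange(-.03,.14,.01)], q[(q[:,2]<.06)].mean(0).round(3))
g=snap('scene','s3'); s=env.read_state();t=s['tcp_pos'];P=cloud(g)
q=P[(np.linalg.norm(P[...,:2]-t[:2],axis=-1)<.08)&(P[...,2]>t[2]-.03)&(P[...,2]<t[2]+.2)]-t
print(t,[(a.round(2),((q[:,2]>=a)&(q[:,2]<a+.01)).sum()) for a in np.arange(-.03,.14,.01)])
E
```

```text
scene0 [(np.float64(-0.03), np.int64(0)), (np.float64(-0.02), np.int64(0)), (np.float64(-0.01), np.int64(0)), (np.float64(0.0), np.int64(0)), (np.float64(0.01), np.int64(0)), (np.float64(0.02), np.int64(0)), (np.float64(0.03), np.int64(7)), (np.float64(0.04), np.int64(23)), (np.float64(0.05), np.int64(25)), (np.float64(0.06), np.int64(24)), (np.float64(0.07), np.int64(22)), (np.float64(0.08), np.int64(22)), (np.float64(0.09), np.int64(33)), (np.float64(0.1), np.int64(21)), (np.float64(0.11), np.int64(16)), (np.float64(0.12), np.int64(6)), (np.float64(0.13), np.int64(24))] [0.006 0.001 0.048]
side0 [(np.float64(-0.03), np.int64(0)), (np.float64(-0.02), np.int64(0)), (np.float64(-0.01), np.int64(0)), (np.float64(0.0), np.int64(0)), (np.float64(0.01), np.int64(0)), (np.float64(0.02), np.int64(0)), (np.float64(0.03), np.int64(0)), (np.float64(0.04), np.int64(17)), (np.float64(0.05), np.int64(21)), (np.float64(0.06), np.int64(16)), (np.float64(0.07), np.int64(13)), (np.float64(0.08), np.int64(0)), (np.float64(0.09), np.int64(0)), (np.float64(0.1), np.int64(0)), (np.float64(0.11), np.int64
[... 1196 characters left out ...]
(0)), (np.float64(0.12), np.int64(2)), (np.float64(0.13), np.int64(60))] [-0.003  0.039  0.051]
[0.42529139 0.10036681 0.1132033 ] [(np.float64(-0.03), np.int64(0)), (np.float64(-0.02), np.int64(0)), (np.float64(-0.01), np.int64(0)), (np.float64(0.0), np.int64(0)), (np.float64(0.01), np.int64(0)), (np.float64(0.02), np.int64(0)), (np.float64(0.03), np.int64(5)), (np.float64(0.04), np.int64(13)), (np.float64(0.05), np.int64(17)), (np.float64(0.06), np.int64(20)), (np.float64(0.07), np.int64(20)), (np.float64(0.08), np.int64(12)), (np.float64(0.09), np.int64(13)), (np.float64(0.1), np.int64(4)), (np.float64(0.11), np.int64(0)), (np.float64(0.12), np.int64(1)), (np.float64(0.13), np.int64(26))]
```

Every view agrees: the real fingertips sit 35 mm behind the reported TCP (gripper body too). I'll add that offset to my targets.

```bash
python3 - <<'E'
s=open('h.py').read()
s=s.replace("t=np.array(w[0]); r=down(*w[1:])","r=down(*w[1:]); t=np.array(w[0])+r.apply([0,0,OFF])  # targets are real fingertips")
s=s.replace("np.array(start[0]),down(*start[1:])","np.array(start[0])+down(*start[1:]).apply([0,0,OFF]),down(*start[1:])")
s=s.replace("def down","OFF=.035\ndef down")
open('h.py','w').write(s)
E
python3 - <<'E'
from h import *
seq([([.4285,.1013,.05],107),([.4285,.1013,.01],107)])
E
```

```text
t 3.78 tcp [0.4253 0.1004 0.1132] w 0.005 F [-0.1 -0.6  0.3]
dp [-0.007, -0.0, 0.196] twist [0.0, -0.001, -0.002] rows 3.0
dp [0.0, 0.0, 0.08] twist [0.0, 0.0, 0.0] rows 1.0
```

Request:
send_rows --hand 0.3 --series '[{"dp": [0,0,0.02],"twist": [0,0,0]},{"dp": [0,0,0.05],"twist": [0,0,0]},{"dp": [0,0,0.1],"twist": [0,0,0]},{"dp": [0,0,0.15],"twist": [0,0,0]},{"dp": [0,0,0.2],"twist": [0,0,0]},{"dp": [0,0,0.23],"twist": [0,0,0]},{"dp": [0,0,0.25],"twist": [0,0,0]},{"dp": [0,0,0.27],"twist": [0,0,0]},{"dp": [0,0,0.27],"twist": [0,0,0]},{"dp": [0,0,0.27],"twist": [0,0,0]}]'

```text
time_s: 4.62
tcp_pos: [0.4243, 0.1003, -0.0224]
tcp_rot: [0.457, -3.104, -0.001]
contact_force: [0.2, -0.2, -0.4]
gripper_width: 0.678
gripper_force: 0.0
```

Request:
send_rows --hand 1 --series '[{"dp": [0,0,0],"twist": [0,0,0]},{"dp": [0,0,0],"twist": [0,0,0]},{"dp": [0,0,0],"twist": [0,0,0]},{"dp": [0,0,0],"twist": [0,0,0]},{"dp": [0,0,0],"twist": [0,0,0]},{"dp": [0,0,0],"twist": [0,0,0]},{"dp": [0,0,0],"twist": [0,0,0]},{"dp": [0,0,0],"twist": [0,0,0]},{"dp": [0,0,0],"twist": [0,0,0]},{"dp": [0,0,0],"twist": [0,0,0]}]'

```text
time_s: 5.45
tcp_pos: [0.4269, 0.1004, -0.0202]
tcp_rot: [-0.458, 3.107, -0.0]
contact_force: [-1.2, -0.4, 4.2]
gripper_width: 0.37
gripper_force: 30.0
```

```bash
python3 - <<'E'
from h import *
seq([([.4285,.1013,.2],107),([.5168,.4274,.2],85),([.5168,.4274,.035],85)])
E
```

```text
t 5.45 tcp [ 0.4269  0.1004 -0.0202] w 0.37 F [-1.2 -0.4  4.2]
dp [-0.004, 0.001, -0.37] twist [-0.0, 0.0, -0.002] rows 5.0
dp [-0.36, 0.572, 0.0] twist [0.0, 0.0, 0.183] rows 9.0
dp [0.0, 0.0, 0.33] twist [0.0, 0.0, 0.0] rows 4.0
```

Request:
send_rows --series '[{"dp": [0,0,-0.03],"twist": [0,0,0]},{"dp": [0,0,-0.08],"twist": [0,0,0]},{"dp": [0,0,-0.16],"twist": [0,0,0]},{"dp": [0,0,-0.24],"twist": [0,0,0]},{"dp": [0,0,-0.3],"twist": [0,0,0]},{"dp": [0,0,-0.34],"twist": [0,0,0]},{"dp": [0,0,-0.36],"twist": [0,0,0]},{"dp": [0,0,-0.37],"twist": [0,0,0]},{"dp": [0,0,-0.37],"twist": [0,0,0]},{"dp": [0,0,-0.37],"twist": [0,0,0]}]'

```text
time_s: 6.28
tcp_pos: [0.4252, 0.1004, 0.1626]
tcp_rot: [0.457, -3.105, -0.001]
contact_force: [-1.0, 0.3, -0.5]
gripper_width: 0.369
gripper_force: 30.0
```

Request:
send_rows --series '[{"dp": [-0.02,0.04,0],"twist": [0,0,0.02]},{"dp": [-0.06,0.1,0],"twist": [0,0,0.04]},{"dp": [-0.1,0.16,0],"twist": [0,0,0.06]},{"dp": [-0.15,0.23,0],"twist": [0,0,0.08]},{"dp": [-0.19,0.3,0],"twist": [0,0,0.1]},{"dp": [-0.23,0.37,0],"twist": [0,0,0.12]},{"dp": [-0.27,0.44,0],"twist": [0,0,0.14]},{"dp": [-0.31,0.5,0],"twist": [0,0,0.17]},{"dp": [-0.34,0.54,0],"twist": [0,0,0.183]},{"dp": [-0.36,0.572,0],"twist": [0,0,0.183]}]'

```text
time_s: 7.12
tcp_pos: [0.5151, 0.4279, 0.1604]
tcp_rot: [-0.141, -3.134, 0.004]
contact_force: [0.3, -0.5, -0.5]
gripper_width: 0.368
gripper_force: 30.0
```

```bash
python3 - <<'E'
from h import *
seq([([.5168,.4274,.2],85),([.5168,.4274,.04],85),([.5168,.4274,.2],85),([.5615,.1638,.2],110),([.5615,.1638,.05],110)])
E
```

```text
t 7.12 tcp [0.5151 0.4279 0.1604] w 0.368 F [ 0.3 -0.5 -0.5]
dp [-0.003, -0.001, -0.009] twist [-0.001, -0.002, -0.001] rows 1.0
dp [0.0, 0.0, 0.32] twist [0.0, 0.0, 0.0] rows 4.0
dp [0.0, 0.0, -0.32] twist [0.0, 0.0, 0.0] rows 4.0
dp [-0.135, -0.517, 0.0] twist [0.0, 0.0, -0.208] rows 7.0
dp [0.0, 0.0, 0.3] twist [0.0, 0.0, 0.0] rows 4.0
```

Request:
send_rows --series '[{"dp": [-0.003,0,0.02],"twist": [0,0,0]},{"dp": [-0.003,0,0.06],"twist": [0,0,0]},{"dp": [-0.003,0,0.12],"twist": [0,0,0]},{"dp": [-0.003,0,0.18],"twist": [0,0,0]},{"dp": [-0.003,0,0.23],"twist": [0,0,0]},{"dp": [-0.003,0,0.27],"twist": [0,0,0]},{"dp": [-0.003,0,0.3],"twist": [0,0,0]},{"dp": [-0.003,0,0.31],"twist": [0,0,0]},{"dp": [-0.003,0,0.31],"twist": [0,0,0]},{"dp": [-0.003,0,0.31],"twist": [0,0,0]}]'

```text
time_s: 7.95
tcp_pos: [0.5172, 0.425, 0.0084]
tcp_rot: [-0.143, -3.137, 0.002]
contact_force: [0.1, 0.9, -0.5]
gripper_width: 0.367
gripper_force: 30.0
```

Request:
send_rows --hand 0.4 --series '[{"dp": [0,0,0],"twist": [0,0,0]},{"dp": [0,0,0],"twist": [0,0,0]},{"dp": [0,0,0],"twist": [0,0,0]},{"dp": [0,0,0],"twist": [0,0,0]},{"dp": [0,0,-0.04],"twist": [0,0,0]},{"dp": [0,0,-0.1],"twist": [0,0,0]},{"dp": [0,0,-0.18],"twist": [0,0,0]},{"dp": [0,0,-0.25],"twist": [0,0,0]},{"dp": [0,0,-0.31],"twist": [0,0,0]},{"dp": [0,0,-0.32],"twist": [0,0,0]}]'

```text
time_s: 8.78
tcp_pos: [0.5218, 0.4287, 0.1784]
tcp_rot: [0.141, 3.127, 0.013]
contact_force: [1.0, 1.0, 1.0]
gripper_width: 0.599
gripper_force: 0.0
```

Request:
send_rows --hand 0.3 --series '[{"dp": [-0.02,-0.07,0],"twist": [0,0,-0.04]},{"dp": [-0.04,-0.15,0],"twist": [0,0,-0.08]},{"dp": [-0.06,-0.23,0],"twist": [0,0,-0.12]},{"dp": [-0.08,-0.31,0],"twist": [0,0,-0.16]},{"dp": [-0.1,-0.38,0],"twist": [0,0,-0.2]},{"dp": [-0.12,-0.45,0],"twist": [0,0,-0.208]},{"dp": [-0.13,-0.49,0],"twist": [0,0,-0.208]},{"dp": [-0.135,-0.51,0],"twist": [0,0,-0.208]},{"dp": [-0.135,-0.517,0],"twist": [0,0,-0.208]},{"dp": [-0.135,-0.517,0],"twist": [0,0,-0.208]}]'

```text
time_s: 9.62
tcp_pos: [0.5614, 0.1624, 0.1691]
tcp_rot: [0.538, -3.095, -0.001]
contact_force: [-0.1, -0.5, 0.1]
gripper_width: 0.7
gripper_force: 0.0
```

```bash
python3 - <<'E'
from h import *
for n in ['scene','side']:
    g=snap(n,n+'4'); P=cloud(g); hsv=cv2.cvtColor(g['pixels'],cv2.COLOR_RGB2HSV); H,S,V=[hsv[...,i] for i in range(3)]
    box=(P[...,0]>.3)&(P[...,0]<.65)&(P[...,1]>-.05)&(P[...,1]<.5)
    rects(g,P,box&(H>20)&(H<35)&(S>60),.021,.06)
seq([([.562,.1638,.015],110),([.562,.1638,.2],110),([.5108,.3596,.2],85),([.5108,.3596,.04],85)])
E
```

```text
px [389. 172.] 79 z [0.029 0.043 0.046] rect mm [360.3 461.6] [35.7 29.8] 77.0
px [374. 173.] 77 z [0.031 0.042 0.046] rect mm [355.5 405.6] [36.6 33.1] 86.1
px [378. 187.] 62 z [0.025 0.04  0.045] rect mm [412.2 404.7] [39.2 21.7] 76.0
px [395. 213.] 251 z [0.031 0.045 0.051] rect mm [520.1 426.9] [35.7 82.5] 84.2
px [320. 238.] 253 z [0.023 0.027 0.03 ] rect mm [563.4 164.2] [79.3 38.3] 21.3
px [249. 246.] 258 z [0.022 0.026 0.031] rect mm [560.6 162.2] [76.6 42.5] 18.3
px [287. 328.] 1152 z [0.028 0.042 0.047] rect mm [377.6 397.6] [161.2  77.1] 89.7
px [233. 322.] 358 z [0.031 0.045 0.051] rect mm [521.1 425.9] [37.5 65.8] 85.8
t 9.72 tcp [0.5613 0.1638 0.1692] w 0.697 F [0.4 0.4 0.1]
dp [-0.001, -0.001, 0.378] twist [0.0, -0.0, -0.001] rows 5.0
dp [0.0, 0.0, -0.37] twist [0.0, 0.0, 0.0] rows 5.0
dp [-0.038, 0.403, 0.0] twist [0.0, 0.0, 0.208] rows 5.0
dp [0.0, 0.0, 0.32] twist [0.0, 0.0, 0.0] rows 4.0
```

Offcut A is in the pan at (520,427). B next.

Request:
send_rows --series '[{"dp": [0,0,0.03],"twist": [0,0,0]},{"dp": [0,0,0.08],"twist": [0,0,0]},{"dp": [0,0,0.15],"twist": [0,0,0]},{"dp": [0,0,0.22],"twist": [0,0,0]},{"dp": [0,0,0.28],"twist": [0,0,0]},{"dp": [0,0,0.33],"twist": [0,0,0]},{"dp": [0,0,0.36],"twist": [0,0,0]},{"dp": [0,0,0.378],"twist": [0,0,0]},{"dp": [0,0,0.378],"twist": [0,0,0]},{"dp": [0,0,0.378],"twist": [0,0,0]}]'

```text
time_s: 10.55
tcp_pos: [0.5617, 0.1635, -0.0195]
tcp_rot: [-0.541, 3.095, 0.0]
contact_force: [0.3, 0.2, 0.1]
gripper_width: 0.697
gripper_force: 0.0
```

Request:
send_rows --hand 1 --series '[{"dp": [0,0,0],"twist": [0,0,0]},{"dp": [0,0,0],"twist": [0,0,0]},{"dp": [0,0,0],"twist": [0,0,0]},{"dp": [0,0,0],"twist": [0,0,0]},{"dp": [0,0,0],"twist": [0,0,0]},{"dp": [0,0,0],"twist": [0,0,0]},{"dp": [0,0,0],"twist": [0,0,0]},{"dp": [0,0,0],"twist": [0,0,0]},{"dp": [0,0,0],"twist": [0,0,0]},{"dp": [0,0,0],"twist": [0,0,0]}]'

```text
time_s: 11.38
tcp_pos: [0.5621, 0.1625, -0.0189]
tcp_rot: [-0.539, 3.094, -0.0]
contact_force: [-0.5, -0.6, 6.1]
gripper_width: 0.366
gripper_force: 30.0
```

Request:
send_rows --series '[{"dp": [0,0,-0.03],"twist": [0,0,0]},{"dp": [0,0,-0.08],"twist": [0,0,0]},{"dp": [0,0,-0.16],"twist": [0,0,0]},{"dp": [0,0,-0.24],"twist": [0,0,0]},{"dp": [0,0,-0.3],"twist": [0,0,0]},{"dp": [0,0,-0.34],"twist": [0,0,0]},{"dp": [0,0,-0.36],"twist": [0,0,0]},{"dp": [0,0,-0.37],"twist": [0,0,0]},{"dp": [0,0,-0.37],"twist": [0,0,0]},{"dp": [0,0,-0.37],"twist": [0,0,0]}]'

```text
time_s: 12.22
tcp_pos: [0.5603, 0.1623, 0.1633]
tcp_rot: [0.539, -3.092, -0.0]
contact_force: [-0.5, -0.1, -0.6]
gripper_width: 0.368
gripper_force: 30.0
```

```bash
python3 - <<'E'
from h import *
seq([([.5108,.3596,.2],85),([.5108,.3596,.04],85)])
E
```

```text
t 12.22 tcp [0.5603 0.1623 0.1633] w 0.368 F [-0.5 -0.1 -0.6]
dp [-0.04, 0.405, -0.003] twist [0.0, -0.002, 0.206] rows 5.0
dp [0.0, 0.0, 0.32] twist [0.0, 0.0, 0.0] rows 4.0
```

Request:
send_rows --series '[{"dp": [-0.01,0.04,0],"twist": [0,0,0.03]},{"dp": [-0.01,0.1,0],"twist": [0,0,0.06]},{"dp": [-0.02,0.18,0],"twist": [0,0,0.1]},{"dp": [-0.03,0.25,0],"twist": [0,0,0.14]},{"dp": [-0.035,0.31,0],"twist": [0,0,0.17]},{"dp": [-0.04,0.36,0],"twist": [0,0,0.2]},{"dp": [-0.04,0.39,0],"twist": [0,0,0.206]},{"dp": [-0.04,0.405,0],"twist": [0,0,0.206]},{"dp": [-0.04,0.405,0],"twist": [0,0,0.206]},{"dp": [-0.04,0.405,0],"twist": [0,0,0.206]}]'

```text
time_s: 13.05
tcp_pos: [0.5113, 0.359, 0.1636]
tcp_rot: [-0.134, -3.136, 0.003]
contact_force: [-0.1, -1.0, -1.3]
gripper_width: 0.371
gripper_force: 30.0
```

Request:
send_rows --series '[{"dp": [0,0,0.02],"twist": [0,0,0]},{"dp": [0,0,0.06],"twist": [0,0,0]},{"dp": [0,0,0.12],"twist": [0,0,0]},{"dp": [0,0,0.18],"twist": [0,0,0]},{"dp": [0,0,0.23],"twist": [0,0,0]},{"dp": [0,0,0.27],"twist": [0,0,0]},{"dp": [0,0,0.3],"twist": [0,0,0]},{"dp": [0,0,0.315],"twist": [0,0,0]},{"dp": [0,0,0.315],"twist": [0,0,0]},{"dp": [0,0,0.315],"twist": [0,0,0]}]'

```text
time_s: 13.88
tcp_pos: [0.5123, 0.359, 0.0077]
tcp_rot: [-0.137, -3.138, 0.0]
contact_force: [-0.1, 0.4, -0.9]
gripper_width: 0.37
gripper_force: 30.0
```

Request:
send_rows --hand 0.4 --series '[{"dp": [0,0,0],"twist": [0,0,0]},{"dp": [0,0,0],"twist": [0,0,0]},{"dp": [0,0,0],"twist": [0,0,0]},{"dp": [0,0,0],"twist": [0,0,0]},{"dp": [0,0,-0.06],"twist": [0,0,0]},{"dp": [0,0,-0.14],"twist": [0,0,0]},{"dp": [0,0,-0.22],"twist": [0,0,0]},{"dp": [0,0,-0.3],"twist": [0,0,0]},{"dp": [0,0,-0.38],"twist": [0,0,0]},{"dp": [0,0,-0.45],"twist": [0,0,0]}]'

```text
time_s: 14.72
tcp_pos: [0.5124, 0.3602, 0.2368]
tcp_rot: [0.135, 3.136, 0.003]
contact_force: [1.1, 0.5, -0.2]
gripper_width: 0.603
gripper_force: 0.0
```

```bash
python3 - <<'E'
from h import *
for n in ['scene','side']:
    g=snap(n,n+'5'); P=cloud(g); hsv=cv2.cvtColor(g['pixels'],cv2.COLOR_RGB2HSV); H,S,V=[hsv[...,i] for i in range(3)]
    box=(P[...,0]>.3)&(P[...,0]<.65)&(P[...,1]>-.05)&(P[...,1]<.5)
    rects(g,P,box&(H>20)&(H<35)&(S>60),.021,.06)
    print('pan hi');rects(g,P,box&(P[...,1]>.1),.11,.16,20)
seq([([.584,-.140,.28],3.8),([.584,-.14,.193],3.8)])
E
```

```text
px [374. 173.] 76 z [0.036 0.044 0.047] rect mm [355.3 404.6] [36.5 30.5] 86.4
px [390. 172.] 69 z [0.033 0.043 0.048] rect mm [355.6 466.9] [33.2 48. ] 55.3
px [360. 176.] 70 z [0.039 0.044 0.048] rect mm [369.4 350.5] [31.5 54. ] 73.6
px [378. 187.] 59 z [0.026 0.041 0.047] rect mm [412.9 403. ] [37.3 21.4] 73.9
px [375. 214.] 259 z [0.031 0.045 0.051] rect mm [515. 361.] [37.2 79.6] 86.5
px [395. 218.] 273 z [0.031 0.048 0.056] rect mm [539.  421.5] [38.  80.9] 87.8
pan hi
px [388. 180.] 423 z [0.123 0.148 0.153] rect mm [455.2 400.9] [183.6  22.6] 84.2
px [242. 301.] 328 z [0.033 0.046 0.051] rect mm [517.8 360.1] [40.5 63.2] 85.6
px [287. 328.] 1153 z [0.028 0.042 0.047] rect mm [377.5 396.9] [159.8  77.1] 88.6
px [229. 319.] 427 z [0.033 0.048 0.055] rect mm [534.6 421.3] [39.4 76. ] 85.9
pan hi
px [258. 302.] 555 z [0.123 0.148 0.153] rect mm [451.1 398.7] [181.7  20. ] 85.3
t 14.82 tcp [0.5164 0.3623 0.2429] w 0.598 F [ 0.3  0.3 -0.1]
dp [-0.221, -0.989, -0.01] twist [0.009, 0.003, 0.677] rows 13.0
dp [0.0, 0.0, 0.174] twist [0.0, 0.0, 0.0] rows 3.0
```

Request:
send_rows --hand 0.4 --series '[{"dp": [-0.02,-0.05,0],"twist": [0,0,0.04]},{"dp": [-0.03,-0.12,0],"twist": [0,0,0.1]},{"dp": [-0.05,-0.2,0],"twist": [0,0,0.16]},{"dp": [-0.06,-0.28,0],"twist": [0,0,0.22]},{"dp": [-0.08,-0.36,0],"twist": [0,0,0.28]},{"dp": [-0.1,-0.44,0],"twist": [0,0,0.34]},{"dp": [-0.12,-0.52,0],"twist": [0,0,0.4]},{"dp": [-0.13,-0.6,0],"twist": [0,0,0.46]},{"dp": [-0.15,-0.68,0],"twist": [0,0,0.52]},{"dp": [-0.17,-0.76,0],"twist": [0,0,0.58]}]'

```text
time_s: 15.65
tcp_pos: [0.5632, -0.0278, 0.2323]
tcp_rot: [-1.902, -2.499, 0.0]
contact_force: [0.1, -0.0, -0.1]
gripper_width: 0.601
gripper_force: 0.0
```

```bash
python3 - <<'E'
from h import *
seq([([.584,-.140,.28],3.8),([.584,-.14,.193],3.8)])
E
```

```text
t 15.65 tcp [ 0.5632 -0.0278  0.2323] w 0.601 F [ 0.1 -0.  -0.1]
dp [-0.227, -0.02, -0.025] twist [-0.0, -0.0, 0.097] rows 3.0
dp [0.0, 0.0, 0.174] twist [0.0, 0.0, 0.0] rows 3.0
```

Request:
send_rows --series '[{"dp": [-0.08,-0.01,0],"twist": [0,0,0.04]},{"dp": [-0.14,-0.01,0],"twist": [0,0,0.08]},{"dp": [-0.19,-0.02,0],"twist": [0,0,0.097]},{"dp": [-0.22,-0.02,0],"twist": [0,0,0.097]},{"dp": [-0.227,-0.02,0],"twist": [0,0,0.097]},{"dp": [-0.227,-0.02,0],"twist": [0,0,0.097]},{"dp": [-0.227,-0.02,0],"twist": [0,0,0.097]},{"dp": [-0.227,-0.02,0],"twist": [0,0,0.097]},{"dp": [-0.227,-0.02,0],"twist": [0,0,0.097]},{"dp": [-0.227,-0.02,0],"twist": [0,0,0.097]}]'

```text
time_s: 16.48
tcp_pos: [0.5851, -0.1367, 0.2331]
tcp_rot: [2.137, 2.302, 0.0]
contact_force: [0.4, -0.1, -0.5]
gripper_width: 0.599
gripper_force: 0.0
```

```bash
python3 - <<'E'
from h import *
seq([([.584,-.14,.194],3.8),([.584,-.14,.30],3.8),([.50,.13,.30],3.8),([.50,.13,.033],3.8)])
E
```

```text
t 16.48 tcp [ 0.5851 -0.1367  0.2331] w 0.599 F [ 0.4 -0.1 -0.5]
dp [-0.006, -0.003, 0.148] twist [0.0, -0.0, 0.004] rows 2.0
dp [0.0, 0.0, -0.212] twist [0.0, 0.0, 0.0] rows 3.0
dp [0.55, -0.132, 0.0] twist [0.0, 0.0, 0.0] rows 7.0
dp [0.0, 0.0, 0.534] twist [0.0, 0.0, 0.0] rows 7.0
```

Request:
send_rows --series '[{"dp": [-0.006,-0.003,0.03],"twist": [0,0,0]},{"dp": [-0.006,-0.003,0.07],"twist": [0,0,0]},{"dp": [-0.006,-0.003,0.11],"twist": [0,0,0]},{"dp": [-0.006,-0.003,0.13],"twist": [0,0,0]},{"dp": [-0.006,-0.003,0.148],"twist": [0,0,0]},{"dp": [-0.006,-0.003,0.148],"twist": [0,0,0]},{"dp": [-0.006,-0.003,0.148],"twist": [0,0,0]},{"dp": [-0.006,-0.003,0.148],"twist": [0,0,0]},{"dp": [-0.006,-0.003,0.148],"twist": [0,0,0]},{"dp": [-0.006,-0.003,0.148],"twist": [0,0,0]}]'

```text
time_s: 17.32
tcp_pos: [0.5847, -0.1414, 0.1602]
tcp_rot: [2.138, 2.299, 0.001]
contact_force: [-0.4, -0.7, 0.9]
gripper_width: 0.598
gripper_force: 0.0
```

Request:
send_rows --hand 1 --series '[{"dp": [0,0,0],"twist": [0,0,0]},{"dp": [0,0,0],"twist": [0,0,0]},{"dp": [0,0,0],"twist": [0,0,0]},{"dp": [0,0,0],"twist": [0,0,0]},{"dp": [0,0,0],"twist": [0,0,0]},{"dp": [0,0,0],"twist": [0,0,0]},{"dp": [0,0,0],"twist": [0,0,0]},{"dp": [0,0,0],"twist": [0,0,0]},{"dp": [0,0,0],"twist": [0,0,0]},{"dp": [0,0,0],"twist": [0,0,0]}]'

```text
time_s: 18.15
tcp_pos: [0.584, -0.1411, 0.1588]
tcp_rot: [2.14, 2.3, 0.0]
contact_force: [0.9, 0.9, -0.4]
gripper_width: 0.168
gripper_force: 30.0
```

Request:
send_rows --series '[{"dp": [0,0,-0.01],"twist": [0,0,0]},{"dp": [0,0,-0.02],"twist": [0,0,0]},{"dp": [0,0,-0.04],"twist": [0,0,0]},{"dp": [0,0,-0.06],"twist": [0,0,0]},{"dp": [0,0,-0.1],"twist": [0,0,0]},{"dp": [0,0,-0.14],"twist": [0,0,0]},{"dp": [0,0,-0.18],"twist": [0,0,0]},{"dp": [0,0,-0.2],"twist": [0,0,0]},{"dp": [0,0,-0.21],"twist": [0,0,0]},{"dp": [0,0,-0.21],"twist": [0,0,0]}]'

```text
time_s: 18.98
tcp_pos: [0.5846, -0.1415, 0.2658]
tcp_rot: [2.137, 2.298, 0.002]
contact_force: [0.2, 0.8, -2.6]
gripper_width: 0.167
gripper_force: 30.0
```

```bash
python3 - <<'E'
from h import *
g=snap('scene','s6');P=cloud(g);print('orange',P[173,305],'turq',P[188,242])
hsv=cv2.cvtColor(g['pixels'],cv2.COLOR_RGB2HSV); H,S,V=[hsv[...,i] for i in range(3)]
rects(g,P,(S>120)&(P[...,0]>.2)&(P[...,0]<.7)&(P[...,1]>0)&(P[...,1]<.33),.02,.04)
print('lid');box=(P[...,0]>.3)&(P[...,0]<.9)&(P[...,1]>-.35)&(P[...,1]<.1)
rects(g,P,box&(V>130),.26,.32,300)
m=box&(V>120)&(P[...,2]>.265)&(P[...,2]<.31); A=P[m]; c=np.linalg.lstsq(np.c_[A[:,:2],np.ones(len(A))],A[:,2],rcond=None)[0]; print('lid slope',c)
seq([([.50,.13,.30],3.8),([.50,.13,.03],3.8)])
cv2.imwrite('pics/s6c.png',cv2.resize(cv2.imread('pics/s6.png')[120:350,110:420],(620,460)))
E
```

```text
orange [0.30899371 0.16665032 0.03065373] turq [ 0.50703043 -0.06544033  0.28840291]
px [341. 150.] 70 z [0.022 0.027 0.031] rect mm [229.  319.9] [57.2 21. ] 2.7
px [305. 172.] 202 z [0.023 0.027 0.031] rect mm [302.1 168. ] [38.3 78.3] 0.1
lid
px [218. 223.] 5015 z [0.286 0.289 0.292] rect mm [ 584.4 -139.6] [220.  218.2] 3.9
lid slope [ 0.00133791 -0.00149957  0.28802543]
t 19.03 tcp [ 0.5838 -0.1412  0.2641] w 0.168 F [ 0.3 -0.2 -3.6]
dp [0.553, -0.128, -0.002] twist [0.0, 0.0, 0.003] rows 7.0
dp [0.0, 0.0, 0.54] twist [0.0, 0.0, 0.0] rows 7.0
```

View pics/s6c.png

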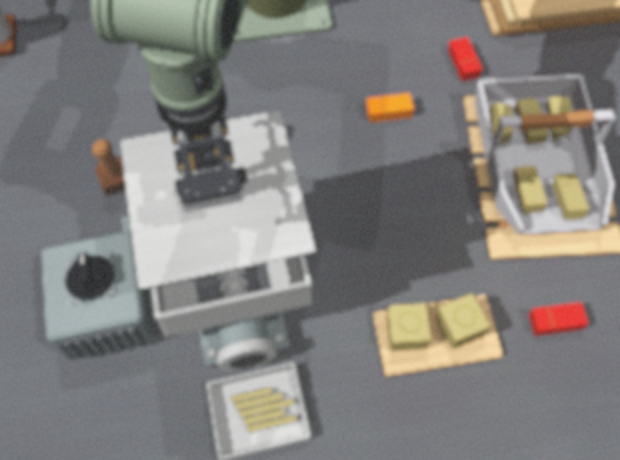

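The lid is lifted level (fingers at crop (210,170)), the hopper is open, and the pan holds five strips. I'll lay the lid at (0.50, 0.13), which is free.

Request:
send_rows --series '[{"dp": [0.03,-0.01,0],"twist": [0,0,0]},{"dp": [0.08,-0.02,0],"twist": [0,0,0]},{"dp": [0.15,-0.03,0],"twist": [0,0,0]},{"dp": [0.22,-0.05,0],"twist": [0,0,0]},{"dp": [0.3,-0.07,0],"twist": [0,0,0]},{"dp": [0.38,-0.09,0],"twist": [0,0,0]},{"dp": [0.45,-0.1,0],"twist": [0,0,0]},{"dp": [0.51,-0.12,0],"twist": [0,0,0]},{"dp": [0.54,-0.128,0],"twist": [0,0,0]},{"dp": [0.553,-0.128,0],"twist": [0,0,0]}]'

```text
time_s: 19.87
tcp_pos: [0.497, 0.133, 0.2623]
tcp_rot: [-2.133, -2.302, 0.003]
contact_force: [-0.3, -0.3, -3.4]
gripper_width: 0.166
gripper_force: 30.0
```

Request:
send_rows --series '[{"dp": [0,0,0.03],"twist": [0,0,0]},{"dp": [0,0,0.09],"twist": [0,0,0]},{"dp": [0,0,0.16],"twist": [0,0,0]},{"dp": [0,0,0.24],"twist": [0,0,0]},{"dp": [0,0,0.32],"twist": [0,0,0]},{"dp": [0,0,0.39],"twist": [0,0,0]},{"dp": [0,0,0.45],"twist": [0,0,0]},{"dp": [0,0,0.49],"twist": [0,0,0]},{"dp": [0,0,0.51],"twist": [0,0,0]},{"dp": [0,0,0.51],"twist": [0,0,0]}]'

```text
time_s: 20.7
tcp_pos: [0.4966, 0.1292, 0.0055]
tcp_rot: [-2.137, -2.296, 0.009]
contact_force: [-0.7, -0.4, -3.9]
gripper_width: 0.169
gripper_force: 30.0
```

```bash
python3 - <<'E'
from h import *
seq([([.50,.13,.0285],3.8)])
E
```

```text
t 20.7 tcp [0.4966 0.1292 0.0055] w 0.169 F [-0.7 -0.4 -3.9]
dp [0.001, 0.007, 0.024] twist [-0.004, 0.0, 0.003] rows 1.0
```

Request:
send_rows --series '[{"dp": [0,0,0.005],"twist": [0,0,0]},{"dp": [0,0,0.01],"twist": [0,0,0]},{"dp": [0,0,0.015],"twist": [0,0,0]},{"dp": [0,0,0.02],"twist": [0,0,0]},{"dp": [0,0,0.024],"twist": [0,0,0]},{"dp": [0,0,0.024],"twist": [0,0,0]},{"dp": [0,0,0.024],"twist": [0,0,0]},{"dp": [0,0,0.024],"twist": [0,0,0]},{"dp": [0,0,0.024],"twist": [0,0,0]},{"dp": [0,0,0.024],"twist": [0,0,0]}]'

```text
time_s: 21.53
tcp_pos: [0.5001, 0.13, -0.003]
tcp_rot: [2.139, 2.3, 0.0]
contact_force: [1.4, -0.5, -3.1]
gripper_width: 0.166
gripper_force: 30.0
```

Request:
send_rows --hand 0.4 --series '[{"dp": [0,0,0],"twist": [0,0,0]},{"dp": [0,0,0],"twist": [0,0,0]},{"dp": [0,0,0],"twist": [0,0,0]},{"dp": [0,0,0],"twist": [0,0,0]},{"dp": [0,0,-0.04],"twist": [0,0,0]},{"dp": [0,0,-0.1],"twist": [0,0,0]},{"dp": [0,0,-0.18],"twist": [0,0,0]},{"dp": [0,0,-0.26],"twist": [0,0,0]},{"dp": [0,0,-0.34],"twist": [0,0,0]},{"dp": [0,0,-0.42],"twist": [0,0,0]}]'

```text
time_s: 22.37
tcp_pos: [0.4997, 0.13, 0.2091]
tcp_rot: [2.139, 2.3, 0.001]
contact_force: [-0.1, -0.0, -0.6]
gripper_width: 0.599
gripper_force: 0.0
```

Request:
send_rows --series '[{"dp": [0.04,-0.01,0],"twist": [0,0,-0.05]},{"dp": [0.09,-0.02,0],"twist": [0,0,-0.1]},{"dp": [0.15,-0.03,0],"twist": [0,0,-0.15]},{"dp": [0.21,-0.05,0],"twist": [0,0,-0.2]},{"dp": [0.27,-0.06,0],"twist": [0,0,-0.25]},{"dp": [0.33,-0.07,0],"twist": [0,0,-0.3]},{"dp": [0.39,-0.08,0],"twist": [0,0,-0.35]},{"dp": [0.45,-0.09,0],"twist": [0,0,-0.4]},{"dp": [0.5,-0.09,0],"twist": [0,0,-0.45]},{"dp": [0.53,-0.09,0],"twist": [0,0,-0.5]}]'

```text
time_s: 23.2
tcp_pos: [0.4351, 0.3937, 0.2071]
tcp_rot: [0.691, 3.065, 0.002]
contact_force: [1.0, 0.1, 0.5]
gripper_width: 0.602
gripper_force: 0.0
```

```bash
python3 - <<'E'
from h import *
for n in ['scene','side']:
    g=snap(n,n+'7'); P=cloud(g); hsv=cv2.cvtColor(g['pixels'],cv2.COLOR_RGB2HSV); H,S,V=[hsv[...,i] for i in range(3)]
    rects(g,P,(V>120)&(S<60)&(P[...,0]>.3)&(P[...,0]<.65)&(P[...,1]>0)&(P[...,1]<.28),.01,.03,200)
seq([([.4525,.399,.25],120),([.4525,.399,.25],175)])
E
```

```text
px [306. 225.] 3569 z [0.012 0.016 0.02 ] rect mm [500.6 132.5] [220.6 219.1] 3.7
px [242. 240.] 257 z [0.012 0.016 0.02 ] rect mm [585.9 125. ] [ 42.5 136.9] 3.3
px [295. 254.] 1028 z [0.012 0.016 0.02 ] rect mm [428.5 126. ] [ 77.7 223.9] 3.7
t 23.3 tcp [0.4353 0.3932 0.2068] w 0.602 F [ 0.2 -0.6  0.2]
dp [-0.026, 0.025, -0.016] twist [0.0, 0.0, -0.464] rows 8.0
dp [0.0, 0.0, 0.0] twist [0.0, 0.0, -0.458] rows 8.0
```

Request:
send_rows --series '[{"dp": [0,0,0],"twist": [0,0,-0.05]},{"dp": [-0.01,0.01,0],"twist": [0,0,-0.1]},{"dp": [-0.02,0.02,0],"twist": [0,0,-0.16]},{"dp": [-0.026,0.025,0],"twist": [0,0,-0.21]},{"dp": [-0.026,0.025,0],"twist": [0,0,-0.27]},{"dp": [-0.026,0.025,0],"twist": [0,0,-0.32]},{"dp": [-0.026,0.025,0],"twist": [0,0,-0.38]},{"dp": [-0.026,0.025,0],"twist": [0,0,-0.43]},{"dp": [-0.026,0.025,0],"twist": [0,0,-0.464]},{"dp": [-0.026,0.025,0],"twist": [0,0,-0.464]}]'

```text
time_s: 24.13
tcp_pos: [0.4535, 0.3954, 0.207]
tcp_rot: [-0.805, 3.037, -0.001]
contact_force: [-0.1, -1.2, -0.2]
gripper_width: 0.602
gripper_force: 0.0
```

Request:
send_rows --series '[{"dp": [0,0,0],"twist": [0,0,-0.05]},{"dp": [0,0,0],"twist": [0,0,-0.1]},{"dp": [0,0,0],"twist": [0,0,-0.16]},{"dp": [0,0,0],"twist": [0,0,-0.21]},{"dp": [0,0,0],"twist": [0,0,-0.27]},{"dp": [0,0,0],"twist": [0,0,-0.32]},{"dp": [0,0,0],"twist": [0,0,-0.38]},{"dp": [0,0,0],"twist": [0,0,-0.43]},{"dp": [0,0,0],"twist": [0,0,-0.458]},{"dp": [0,0,0],"twist": [0,0,-0.458]}]'

```text
time_s: 24.97
tcp_pos: [0.4533, 0.3958, 0.207]
tcp_rot: [2.114, -2.323, 0.0]
contact_force: [1.6, -0.5, -0.4]
gripper_width: 0.604
gripper_force: 0.0
```

```bash
python3 - <<'E'
from h import *
print(env.read_state()['joint_positions'].round(3))
seq([([.4525,.399,.25],175),([.4525,.399,.12],175)])
E
```

```text
[ 0.574  0.239  1.431 -0.     1.471 -2.473]
t 24.97 tcp [0.4533 0.3958 0.207 ] w 0.604 F [ 1.6 -0.5 -0.4]
dp [-0.006, 0.002, -0.016] twist [-0.0, -0.0, -0.003] rows 1.0
dp [0.0, 0.0, 0.26] twist [0.0, 0.0, 0.0] rows 4.0
```

Request:
send_rows --series '[{"dp": [-0.006,0,0.03],"twist": [0,0,0]},{"dp": [-0.006,0,0.08],"twist": [0,0,0]},{"dp": [-0.006,0,0.14],"twist": [0,0,0]},{"dp": [-0.006,0,0.19],"twist": [0,0,0]},{"dp": [-0.006,0,0.22],"twist": [0,0,0]},{"dp": [-0.006,0,0.24],"twist": [0,0,0]},{"dp": [-0.006,0,0.244],"twist": [0,0,0]},{"dp": [-0.006,0,0.244],"twist": [0,0,0]},{"dp": [-0.006,0,0.244],"twist": [0,0,0]},{"dp": [-0.006,0,0.244],"twist": [0,0,0]}]'

```text
time_s: 25.8
tcp_pos: [0.4547, 0.4004, 0.0867]
tcp_rot: [-2.115, 2.319, -0.001]
contact_force: [-0.4, 1.5, 1.3]
gripper_width: 0.602
gripper_force: 0.0
```

Request:
send_rows --hand 1 --series '[{"dp": [0,0,0],"twist": [0,0,0]},{"dp": [0,0,0],"twist": [0,0,0]},{"dp": [0,0,0],"twist": [0,0,0]},{"dp": [0,0,0],"twist": [0,0,0]},{"dp": [0,0,0],"twist": [0,0,0]},{"dp": [0,0,0],"twist": [0,0,0]},{"dp": [0,0,0],"twist": [0,0,0]},{"dp": [0,0,0],"twist": [0,0,0]},{"dp": [0,0,0],"twist": [0,0,0]},{"dp": [0,0,0],"twist": [0,0,0]}]'

```text
time_s: 26.63
tcp_pos: [0.4532, 0.3996, 0.0849]
tcp_rot: [2.118, -2.32, -0.0]
contact_force: [-1.0, 0.4, 1.0]
gripper_width: 0.186
gripper_force: 30.0
```

Request:
send_rows --series '[{"dp": [0,0,-0.01],"twist": [0,0,0]},{"dp": [0,0,-0.03],"twist": [0,0,0]},{"dp": [0,0,-0.06],"twist": [0,0,0]},{"dp": [0,0,-0.1],"twist": [0,0,0]},{"dp": [0,0,-0.14],"twist": [0,0,0]},{"dp": [0,0,-0.18],"twist": [0,0,0]},{"dp": [0,0,-0.21],"twist": [0,0,0]},{"dp": [0,0,-0.23],"twist": [0,0,0]},{"dp": [0,0,-0.24],"twist": [0,0,0]},{"dp": [0,0,-0.24],"twist": [0,0,0]}]'

```text
time_s: 27.47
tcp_pos: [0.4537, 0.3998, 0.2057]
tcp_rot: [-2.117, 2.319, -0.0]
contact_force: [0.0, 0.2, -6.0]
gripper_width: 0.191
gripper_force: 30.0
```

```bash
python3 - <<'E'
from h import *
seq([([.4525,.399,.43],175)])
g=snap('side','side8'); cv2.imwrite('pics/s8c.png',cv2.resize(cv2.imread('pics/side8.png')[120:420,130:450],(640,600)))
P=cloud(g)
m=(P[...,1]>.28)&(P[...,1]<.5)&(P[...,0]>.3)&(P[...,0]<.62)&(P[...,2]>.13)&(P[...,2]<.2)
q=P[m]; print(len(q))
for a in np.arange(.3,.62,.04):
    k=q[(q[:,0]>=a)&(q[:,0]<a+.04)]
    if len(k)>5: print(a.round(2),len(k),'top z',np.percentile(k[:,2],97).round(3))
E
```

```text
t 27.47 tcp [0.4537 0.3998 0.2057] w 0.191 F [ 0.   0.2 -6. ]
dp [0.002, 0.002, -0.379] twist [-0.0, 0.0, -0.002] rows 5.0
6880
0.3 733 top z 0.197
0.34 1289 top z 0.194
0.38 1064 top z 0.194
0.42 1042 top z 0.194
0.46 517 top z 0.196
0.5 965 top z 0.193
0.54 925 top z 0.19
0.58 345 top z 0.183
```

View pics/s8c.png

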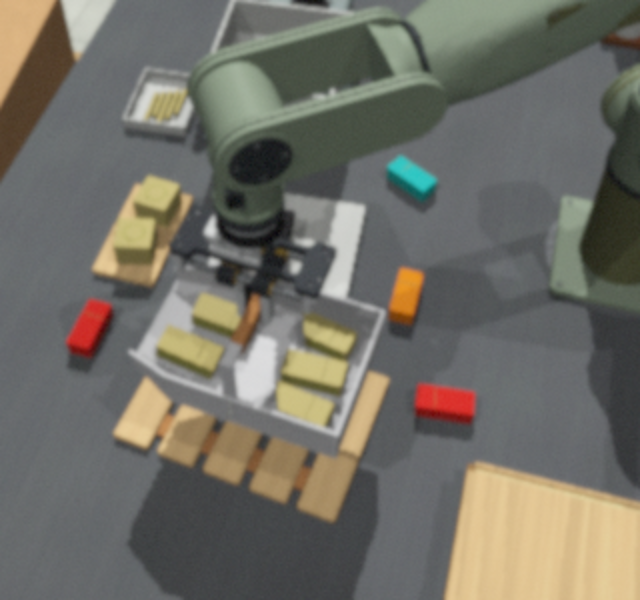

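Pan lifted level with all five strips in it (three in the rear, two in front). Carrying on up.

```bash
cat >> h.py <<'E'
def rows(start,wps):
    "10 rows relative to start pose (tip,psi,tilt); wps list of 10"
    q=down(*start[1:]); p=np.array(start[0])+q.apply([0,0,OFF])
    for w in wps:
        r=down(*w[1:]); t=np.array(w[0])+r.apply([0,0,OFF])
        print((q.inv().apply(t-p)/.5).round(3).tolist(),((q.inv()*r).as_rotvec(degrees=True)/120).round(3).tolist())
E
python3 - <<'E'
from h import *
W=[([.4525,.399,.43],175),([.60,.25,.43],118),([.70,.06,.43],61),([.769,-.128,.43],3.8)]
seq(W)
E
```

```text
t 27.52 tcp [0.4531 0.3995 0.2045] w 0.186 F [-0.  -0.6 -6.6]
dp [0.001, 0.001, -0.381] twist [0.0, -0.0, -0.002] rows 5.0
dp [0.271, -0.32, -0.0] twist [0.0, 0.0, 0.475] rows 8.0
dp [0.002, -0.429, 0.0] twist [0.0, 0.0, 0.475] rows 8.0
dp [-0.303, -0.262, 0.0] twist [0.0, 0.0, 0.477] rows 8.0
```

Request:
send_rows --series '[{"dp": [0,0,-0.02],"twist": [0,0,0]},{"dp": [0,0,-0.05],"twist": [0,0,0]},{"dp": [0,0,-0.1],"twist": [0,0,0]},{"dp": [0,0,-0.16],"twist": [0,0,0]},{"dp": [0,0,-0.22],"twist": [0,0,0]},{"dp": [0,0,-0.28],"twist": [0,0,0]},{"dp": [0,0,-0.33],"twist": [0,0,0]},{"dp": [0,0,-0.36],"twist": [0,0,0]},{"dp": [0,0,-0.38],"twist": [0,0,0]},{"dp": [0,0,-0.38],"twist": [0,0,0]}]'

```text
time_s: 28.35
tcp_pos: [0.454, 0.4, 0.3972]
tcp_rot: [-2.116, 2.317, -0.001]
contact_force: [0.3, 0.4, -6.2]
gripper_width: 0.189
gripper_force: 30.0
```

Request:
send_rows --series '[{"dp": [0.01,-0.01,0],"twist": [0,0,0.02]},{"dp": [0.04,-0.04,0],"twist": [0,0,0.06]},{"dp": [0.07,-0.08,0],"twist": [0,0,0.11]},{"dp": [0.1,-0.12,0],"twist": [0,0,0.16]},{"dp": [0.13,-0.16,0],"twist": [0,0,0.21]},{"dp": [0.16,-0.19,0],"twist": [0,0,0.26]},{"dp": [0.19,-0.23,0],"twist": [0,0,0.315]},{"dp": [0.22,-0.26,0],"twist": [0,0,0.37]},{"dp": [0.25,-0.29,0],"twist": [0,0,0.42]},{"dp": [0.271,-0.32,0],"twist": [0,0,0.475]}]'

```text
time_s: 29.18
tcp_pos: [0.6003, 0.2482, 0.3918]
tcp_rot: [0.743, -3.047, 0.001]
contact_force: [-0.2, 1.2, -6.8]
gripper_width: 0.19
gripper_force: 30.0
```

Request:
send_rows --series '[{"dp": [0,-0.04,0],"twist": [0,0,0.05]},{"dp": [0,-0.08,0],"twist": [0,0,0.1]},{"dp": [0,-0.13,0],"twist": [0,0,0.15]},{"dp": [0,-0.17,0],"twist": [0,0,0.2]},{"dp": [0,-0.21,0],"twist": [0,0,0.25]},{"dp": [0,-0.26,0],"twist": [0,0,0.3]},{"dp": [0,-0.3,0],"twist": [0,0,0.34]},{"dp": [0,-0.34,0],"twist": [0,0,0.39]},{"dp": [0,-0.39,0],"twist": [0,0,0.43]},{"dp": [0,-0.429,0],"twist": [0,0,0.475]}]'

```text
time_s: 30.02
tcp_pos: [0.7004, 0.0585, 0.3913]
tcp_rot: [-0.799, -3.033, 0.003]
contact_force: [0.0, 1.1, -6.5]
gripper_width: 0.192
gripper_force: 30.0
```

Request:
send_rows --series '[{"dp": [-0.03,-0.03,0],"twist": [0,0,0.05]},{"dp": [-0.07,-0.06,0],"twist": [0,0,0.1]},{"dp": [-0.11,-0.09,0],"twist": [0,0,0.16]},{"dp": [-0.15,-0.13,0],"twist": [0,0,0.22]},{"dp": [-0.18,-0.16,0],"twist": [0,0,0.28]},{"dp": [-0.22,-0.19,0],"twist": [0,0,0.34]},{"dp": [-0.25,-0.22,0],"twist": [0,0,0.39]},{"dp": [-0.28,-0.24,0],"twist": [0,0,0.43]},{"dp": [-0.3,-0.255,0],"twist": [0,0,0.46]},{"dp": [-0.303,-0.262,0],"twist": [0,0,0.477]}]'

```text
time_s: 30.85
tcp_pos: [0.769, -0.1311, 0.3894]
tcp_rot: [-2.155, -2.279, 0.006]
contact_force: [0.6, -0.5, -6.9]
gripper_width: 0.187
gripper_force: 30.0
```

```bash
python3 - <<'E'
from h import *
print(env.read_state()['joint_positions'].round(3))
seq([([.769,-.128,.345],3.8)])
from scipy.optimize import least_squares
J=np.array([[1.12056,.20741,1.54297,1.39349],[.033,-.033,1.924,1.245],[.574,.239,1.431,1.471]]);T=np.array([[.16939,.54855,.17169],[.42815,.10048,.11611],[.4533,.3958,.207]])
s=env.read_state(); J=np.vstack([J,np.delete(s['joint_positions'],[3,5])]);T=np.vstack([T,s['tcp_pos']])
def f(v):
    L1,L2,c,d,a=v; r=L1*np.sin(J[:,1])+L2*np.sin(J[:,1]+J[:,2])+a; z=c+L1*np.cos(J[:,1])+L2*np.cos(J[:,1]+J[:,2])
    return np.r_[np.cos(J[:,0])*r-np.sin(J[:,0])*d-T[:,0],np.sin(J[:,0])*r+np.cos(J[:,0])*d-T[:,1],z-T[:,2]]
o=least_squares(f,[.48,.48,-.2,.086,0]); print(o.x.round(4),abs(o.fun).max())
g=snap('scene','s9'); P=cloud(g); hsv=cv2.cvtColor(g['pixels'],cv2.COLOR_RGB2HSV)
cv2.imwrite('pics/s9c.png',g['pixels'][120:400,80:440,::-1])
E
```

```text
[-2.790e-01  6.780e-01  4.550e-01 -1.000e-03  2.015e+00 -3.350e-01]
t 30.85 tcp [ 0.769  -0.1311  0.3894] w 0.187 F [ 0.6 -0.5 -6.9]
dp [0.006, 0.001, 0.159] twist [-0.003, -0.0, -0.005] rows 2.0
[ 0.5596  0.5387 -0.2779  0.0861 -0.0689] 0.00784215543355049
```

View pics/s9c.png

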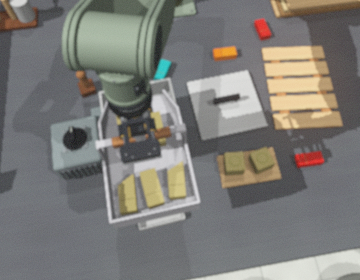

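```bash
cat >> h.py <<'E'
def pour(lip,tilt,psi=3.8):
    r=down(psi,tilt); return (np.array(lip)+r.apply([0,.145,-.083]),psi,tilt)
E
python3 - <<'E'
from h import *
seq([pour([.624,-.137,.23],0),pour([.624,-.137,.215],-20)])
E
```

```text
t 30.9 tcp [ 0.7684 -0.1309  0.3896] w 0.187 F [ 0.3 -1.  -7.2]
dp [0.007, 0.003, 0.223] twist [-0.003, -0.001, -0.005] rows 3.0
dp [-0.0, -0.05, -0.063] twist [-0.167, 0.0, 0.0] rows 3.0
```

Request:
send_rows --series '[{"dp": [0.006,0,0.02],"twist": [0,0,0]},{"dp": [0.006,0,0.06],"twist": [0,0,0]},{"dp": [0.006,0,0.11],"twist": [0,0,0]},{"dp": [0.006,0,0.15],"twist": [0,0,0]},{"dp": [0.006,0,0.19],"twist": [0,0,0]},{"dp": [0.006,0,0.21],"twist": [0,0,0]},{"dp": [0.006,0,0.22],"twist": [0,0,0]},{"dp": [0.006,0,0.22],"twist": [0,0,0]},{"dp": [0.006,0,0.22],"twist": [0,0,0]},{"dp": [0.006,0,0.22],"twist": [0,0,0]}]'

```text
time_s: 31.73
tcp_pos: [0.7694, -0.125, 0.2872]
tcp_rot: [2.149, 2.287, 0.003]
contact_force: [0.8, 0.2, -6.3]
gripper_width: 0.192
gripper_force: 30.0
```

Request:
send_rows --series '[{"dp": [0,-0.005,-0.005],"twist": [-0.015,0,0]},{"dp": [0,-0.012,-0.015],"twist": [-0.04,0,0]},{"dp": [0,-0.02,-0.025],"twist": [-0.07,0,0]},{"dp": [0,-0.03,-0.037],"twist": [-0.1,0,0]},{"dp": [0,-0.038,-0.048],"twist": [-0.13,0,0]},{"dp": [0,-0.045,-0.057],"twist": [-0.15,0,0]},{"dp": [0,-0.05,-0.063],"twist": [-0.167,0,0]},{"dp": [0,-0.05,-0.063],"twist": [-0.167,0,0]},{"dp": [0,-0.05,-0.063],"twist": [-0.167,0,0]},{"dp": [0,-0.05,-0.063],"twist": [-0.167,0,0]}]'

```text
time_s: 32.57
tcp_pos: [0.7438, -0.1266, 0.3174]
tcp_rot: [1.971, 2.098, 0.37]
contact_force: [0.8, -0.8, -7.7]
gripper_width: 0.187
gripper_force: 30.0
```

```bash
python3 - <<'E'
from h import *
s=env.read_state(); j=s['joint_positions']; print(j.round(3))
T=R.from_rotvec(s['tcp_rot']); tz=T.apply([0,0,1]); print('tz',tz.round(3),'lip',(s['tcp_pos']-OFF*tz-T.apply([0,.145,-.083])).round(3))
# wrist height: tcp = wrist + Lt*tz ; wrist height change known from L1,L2
z=lambda h:h+.5596*np.cos(j[1])+.5387*np.cos(j[1]+j[2])
# z_w(h) + Lt*tz_z = tcp_z with h-Lt=-.2779
A=.5596*np.cos(j[1])+.5387*np.cos(j[1]+j[2])-.2779
print('Lt',(s['tcp_pos'][2]-A)/(1+tz[2]))
start=pour([.624,-.137,.215],-20)
rows(start,[pour([.624,-.137,.215],-20-45*k/10) for k in range(1,11)])
g=snap('side','side10'); cv2.imwrite('pics/s10.png',g['pixels'][:300,100:500,::-1])
E
```

```text
[-0.352  0.264  1.225  0.142  1.333 -0.425]
tz [ 0.342  0.021 -0.939] lip [ 0.624 -0.134  0.223]
Lt 0.1795287611891781
[0.0, -0.008, -0.022] [-0.038, -0.0, -0.0]
[0.0, -0.019, -0.044] [-0.075, 0.0, -0.0]
[0.0, -0.03, -0.065] [-0.113, 0.0, -0.0]
[0.0, -0.044, -0.085] [-0.15, 0.0, -0.0]
[0.0, -0.059, -0.104] [-0.188, 0.0, -0.0]
[-0.0, -0.075, -0.121] [-0.225, 0.0, -0.0]
[0.0, -0.093, -0.137] [-0.263, 0.0, -0.0]
[0.0, -0.112, -0.152] [-0.3, 0.0, -0.0]
[0.0, -0.132, -0.165] [-0.338, 0.0, -0.0]
[0.0, -0.153, -0.177] [-0.375, 0.0, -0.0]
```

View pics/s10.png

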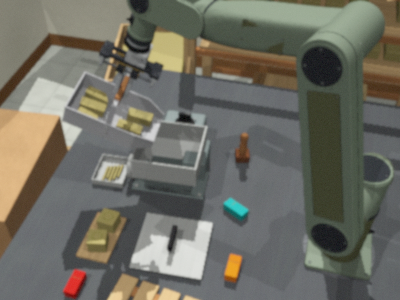

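Side view: tilted 20°, the lip at (150,125) is over the mouth, strips still held. Now pouring.

```bash
python3 - <<'E'
from h import *
a=pour([.624,-.137,.215],-20)
w=[pour([.624+.001*k,-.138,.215-.0012*k],-20-2.5*k) for k in range(1,11)]
rows(a,w); print()
rows(w[-1],[pour([.634,-.138,.203],-45-2.4*k) for k in range(1,11)])
E
```

```text
[-0.002, -0.004, -0.01] [-0.021, -0.0, -0.0]
[-0.002, -0.007, -0.019] [-0.042, 0.0, -0.0]
[-0.002, -0.012, -0.028] [-0.063, 0.0, -0.0]
[-0.003, -0.017, -0.037] [-0.083, 0.0, -0.0]
[-0.003, -0.023, -0.046] [-0.104, 0.0, -0.0]
[-0.003, -0.029, -0.054] [-0.125, 0.0, 0.0]
[-0.003, -0.035, -0.062] [-0.146, 0.0, -0.0]
[-0.003, -0.042, -0.07] [-0.167, 0.0, -0.0]
[-0.003, -0.049, -0.077] [-0.188, 0.0, -0.0]
[-0.003, -0.057, -0.084] [-0.208, -0.0, -0.0]

[-0.0, -0.004, -0.012] [-0.02, 0.0, -0.0]
[0.0, -0.009, -0.024] [-0.04, 0.0, -0.0]
[-0.0, -0.014, -0.036] [-0.06, 0.0, -0.0]
[-0.0, -0.02, -0.047] [-0.08, 0.0, -0.0]
[-0.0, -0.026, -0.058] [-0.1, -0.0, 0.0]
[-0.0, -0.033, -0.069] [-0.12, 0.0, -0.0]
[-0.0, -0.04, -0.08] [-0.14, 0.0, -0.0]
[0.0, -0.048, -0.09] [-0.16, 0.0, -0.0]
[-0.0, -0.056, -0.1] [-0.18, 0.0, -0.0]
[-0.0, -0.064, -0.11] [-0.2, 0.0, -0.0]
```

Request:
send_rows --series '[{"dp": [-0.002,-0.004,-0.01],"twist": [-0.02,0,0]},{"dp": [-0.002,-0.007,-0.019],"twist": [-0.042,0,0]},{"dp": [-0.002,-0.012,-0.028],"twist": [-0.063,0,0]},{"dp": [-0.003,-0.017,-0.037],"twist": [-0.083,0,0]},{"dp": [-0.003,-0.023,-0.046],"twist": [-0.104,0,0]},{"dp": [-0.003,-0.029,-0.054],"twist": [-0.125,0,0]},{"dp": [-0.003,-0.035,-0.062],"twist": [-0.146,0,0]},{"dp": [-0.003,-0.042,-0.07],"twist": [-0.167,0,0]},{"dp": [-0.003,-0.049,-0.077],"twist": [-0.188,0,0]},{"dp": [-0.003,-0.057,-0.084],"twist": [-0.208,0,0]}]'

```text
time_s: 33.45
tcp_pos: [0.7029, -0.1305, 0.3465]
tcp_rot: [1.71, 1.822, 0.755]
contact_force: [1.4, -1.0, -5.3]
gripper_width: 0.191
gripper_force: 30.0
```

Request:
send_rows --series '[{"dp": [0,-0.004,-0.012],"twist": [-0.02,0,0]},{"dp": [0,-0.009,-0.024],"twist": [-0.04,0,0]},{"dp": [0,-0.014,-0.036],"twist": [-0.06,0,0]},{"dp": [0,-0.02,-0.047],"twist": [-0.08,0,0]},{"dp": [0,-0.026,-0.058],"twist": [-0.1,0,0]},{"dp": [0,-0.033,-0.069],"twist": [-0.12,0,0]},{"dp": [0,-0.04,-0.08],"twist": [-0.14,0,0]},{"dp": [0,-0.048,-0.09],"twist": [-0.16,0,0]},{"dp": [0,-0.056,-0.1],"twist": [-0.18,0,0]},{"dp": [0,-0.064,-0.11],"twist": [-0.2,0,0]}]'

```text
time_s: 34.28
tcp_pos: [0.6419, -0.1354, 0.3649]
tcp_rot: [1.43, 1.526, 1.048]
contact_force: [0.3, -0.5, -2.7]
gripper_width: 0.193
gripper_force: 30.0
```

```bash
python3 - <<'E'
from h import *
s=env.read_state(); j=s['joint_positions']; print(j.round(3))
T=R.from_rotvec(s['tcp_rot']); tz=T.apply([0,0,1]); print('tilt',np.degrees(np.arccos(-tz[2])),'lip',(s['tcp_pos']-OFF*tz-T.apply([0,.145,-.083])).round(3),s['gripper_width'],s['contact_force'])
a=snap('side','side11')['pixels'][60:260,120:420]; b=snap('scene','scene11')['pixels'][140:340,90:390]
cv2.imwrite('pics/s11.png',cv2.resize(np.hstack([a,b])[:,:,::-1],(800,267)))
E
```

```text
[-0.754 -0.31   2.139  1.312  0.78  -1.579]
tilt 69.21712253557219 lip [ 0.635 -0.137  0.212] 0.19278067150381653 [ 0.30729398 -0.54827185 -2.68555751]
```

View pics/s11.png

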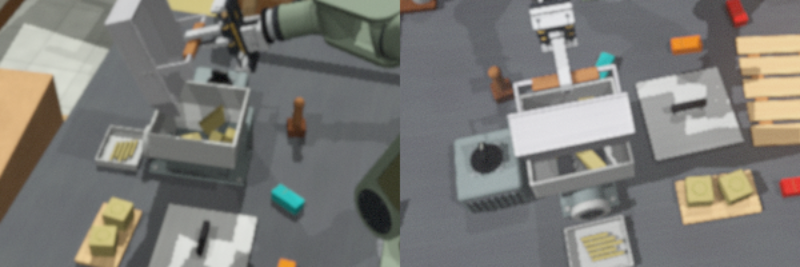

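Soap lies in the hopper and the force has dropped to the empty pan's weight. Tilting back.

```bash
python3 - <<'E'
from h import *
a=pour([.634,-.138,.203],-69)
w=[pour([.634,-.138,.203+.002*k],-69+3.5*k) for k in range(0,11)]
rows(a,[w[0],w[0]]+w[1:9]); print()
b=w[8]; rows(b,[pour([.634,-.138,.219+.008*k],-41+4.1*k) for k in range(1,11)])
E
```

```text
[0.0, 0.0, 0.0] [0.0, 0.0, 0.0]
[0.0, 0.0, 0.0] [0.0, 0.0, 0.0]
[-0.0, 0.009, 0.016] [0.029, -0.0, 0.0]
[-0.0, 0.017, 0.033] [0.058, -0.0, 0.0]
[-0.0, 0.024, 0.05] [0.088, 0.0, 0.0]
[-0.0, 0.03, 0.067] [0.117, 0.0, 0.0]
[-0.0, 0.034, 0.084] [0.146, 0.0, -0.0]
[-0.0, 0.038, 0.102] [0.175, -0.0, 0.0]
[-0.0, 0.04, 0.119] [0.204, 0.0, 0.0]
[-0.0, 0.041, 0.136] [0.233, 0.0, 0.0]

[0.0, 0.017, 0.009] [0.034, -0.0, -0.0]
[0.0, 0.032, 0.018] [0.068, -0.0, 0.0]
[0.0, 0.045, 0.028] [0.103, -0.0, 0.0]
[0.0, 0.057, 0.037] [0.137, -0.0, 0.0]
[0.0, 0.068, 0.047] [0.171, -0.0, -0.0]
[-0.0, 0.077, 0.057] [0.205, -0.0, 0.0]
[0.0, 0.084, 0.067] [0.239, -0.0, -0.0]
[0.0, 0.09, 0.076] [0.273, -0.0, -0.0]
[-0.0, 0.094, 0.085] [0.307, -0.0, 0.0]
[0.0, 0.097, 0.093] [0.342, -0.0, 0.0]
```

Request:
send_rows --series '[{"dp": [0,0,0],"twist": [0,0,0]},{"dp": [0,0,0],"twist": [0,0,0]},{"dp": [0,0.009,0.016],"twist": [0.029,0,0]},{"dp": [0,0.017,0.033],"twist": [0.058,0,0]},{"dp": [0,0.024,0.05],"twist": [0.088,0,0]},{"dp": [0,0.03,0.067],"twist": [0.117,0,0]},{"dp": [0,0.034,0.084],"twist": [0.146,0,0]},{"dp": [0,0.038,0.102],"twist": [0.175,0,0]},{"dp": [0,0.04,0.119],"twist": [0.204,0,0]},{"dp": [0,0.041,0.136],"twist": [0.233,0,0]}]'

```text
time_s: 35.22
tcp_pos: [0.7135, -0.1295, 0.3595]
tcp_rot: [1.755, 1.869, 0.697]
contact_force: [0.6, 0.5, -3.8]
gripper_width: 0.189
gripper_force: 30.0
```

Request:
send_rows --series '[{"dp": [0,0.017,0.009],"twist": [0.034,0,0]},{"dp": [0,0.032,0.018],"twist": [0.068,0,0]},{"dp": [0,0.045,0.028],"twist": [0.103,0,0]},{"dp": [0,0.057,0.037],"twist": [0.137,0,0]},{"dp": [0,0.068,0.047],"twist": [0.171,0,0]},{"dp": [0,0.077,0.057],"twist": [0.205,0,0]},{"dp": [0,0.084,0.067],"twist": [0.239,0,0]},{"dp": [0,0.09,0.076],"twist": [0.273,0,0]},{"dp": [0,0.094,0.085],"twist": [0.307,0,0]},{"dp": [0,0.097,0.093],"twist": [0.342,0,0]}]'

```text
time_s: 36.05
tcp_pos: [0.7808, -0.1247, 0.3558]
tcp_rot: [2.15, 2.288, 0.001]
contact_force: [0.7, -1.8, -2.4]
gripper_width: 0.192
gripper_force: 30.0
```

```bash
python3 - <<'E'
from h import *
print(env.read_state()['joint_positions'].round(3), env.read_state()['gripper_width'])
seq([([.77,-.126,.43],3.8),([.70,.06,.43],61),([.60,.25,.43],118),([.4525,.399,.43],175)])
a=snap('side','side12')['pixels'][60:260,120:420]; b=snap('scene','scene12')['pixels'][140:340,90:390]
cv2.imwrite('pics/s12.png',cv2.resize(np.hstack([a,b])[:,:,::-1],(800,267)))
E
```

```text
[-2.670e-01  6.780e-01  5.220e-01 -1.000e-03  1.939e+00 -3.300e-01] 0.1920776845431692
t 36.05 tcp [ 0.7808 -0.1247  0.3558] w 0.192 F [ 0.7 -1.8 -2.4]
dp [-0.001, -0.022, -0.078] twist [0.001, 0.001, -0.002] rows 1.0
dp [0.38, -0.115, -0.0] twist [0.0, 0.0, -0.477] rows 8.0
dp [0.359, 0.235, 0.0] twist [0.0, 0.0, -0.475] rows 8.0
dp [0.121, 0.402, 0.0] twist [0.0, 0.0, -0.475] rows 8.0
```

View pics/s12.png

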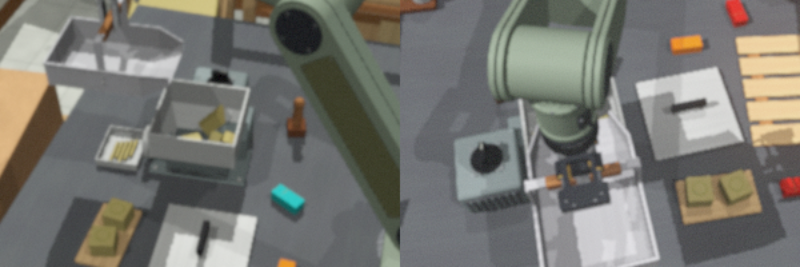

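Side view: pan empty, soap inside the hopper (one strip standing at (212,120)); I'll check its height once the pan is away.

Request:
send_rows --series '[{"dp": [0,-0.01,-0.03],"twist": [0,0,0]},{"dp": [0.01,-0.02,-0.06],"twist": [0,0,-0.03]},{"dp": [0.04,-0.03,-0.075],"twist": [0,0,-0.07]},{"dp": [0.08,-0.04,-0.078],"twist": [0,0,-0.12]},{"dp": [0.13,-0.06,-0.078],"twist": [0,0,-0.17]},{"dp": [0.18,-0.08,-0.078],"twist": [0,0,-0.23]},{"dp": [0.23,-0.09,-0.078],"twist": [0,0,-0.29]},{"dp": [0.28,-0.11,-0.078],"twist": [0,0,-0.35]},{"dp": [0.33,-0.12,-0.078],"twist": [0,0,-0.41]},{"dp": [0.38,-0.137,-0.078],"twist": [0,0,-0.477]}]'

```text
time_s: 36.98
tcp_pos: [0.698, 0.0613, 0.3951]
tcp_rot: [0.809, 3.03, 0.004]
contact_force: [0.3, -0.3, -2.7]
gripper_width: 0.19
gripper_force: 30.0
```

Request:
send_rows --series '[{"dp": [0.03,0.02,0],"twist": [0,0,-0.05]},{"dp": [0.07,0.05,0],"twist": [0,0,-0.1]},{"dp": [0.11,0.07,0],"twist": [0,0,-0.15]},{"dp": [0.14,0.09,0],"twist": [0,0,-0.2]},{"dp": [0.18,0.12,0],"twist": [0,0,-0.25]},{"dp": [0.22,0.14,0],"twist": [0,0,-0.3]},{"dp": [0.25,0.17,0],"twist": [0,0,-0.35]},{"dp": [0.29,0.19,0],"twist": [0,0,-0.4]},{"dp": [0.33,0.21,0],"twist": [0,0,-0.44]},{"dp": [0.359,0.235,0],"twist": [0,0,-0.475]}]'

```text
time_s: 37.82
tcp_pos: [0.6009, 0.253, 0.3954]
tcp_rot: [-0.732, 3.05, 0.002]
contact_force: [0.9, -0.2, -2.0]
gripper_width: 0.188
gripper_force: 30.0
```

```bash
python3 - <<'E'
from h import *
print(env.read_state()['joint_positions'].round(3))
g=np.load('pics/scene12.npz'); P=cloud(g); hsv=cv2.cvtColor(g['pixels'],cv2.COLOR_RGB2HSV); H,S,V=[hsv[...,i] for i in range(3)]
m=(H<25)&(S>60)&(P[...,2]>.006)&(P[...,2]<.018)&(P[...,0]>.25)&(P[...,0]<.66)&(P[...,1]>.26)&(P[...,1]<.54)
r=cv2.minAreaRect((P[m][:,:2]*1000).astype(np.float32)); print('board',r)
g=snap('scene','scene13'); P=cloud(g); M=R.from_euler('z',3.8,degrees=True).as_matrix()
q=(P-np.array([.584,-.14,0]))@M
hsv=cv2.cvtColor(g['pixels'],cv2.COLOR_RGB2HSV); H,S,V=[hsv[...,i] for i in range(3)]
k=(abs(q[...,0])<.098)&(abs(q[...,1])<.098)&(H>18)&(H<38)&(S>70)
print('soap top z in hopper',np.percentile(q[k][:,2],[50,90,99,100]).round(3),k.sum())
v,u=np.where(k&(q[...,2]>.15)); print(len(u),(u.mean(),v.mean()) if len(u) else '')
seq([([.464,.398,.43],175),([.464,.398,.124],175)])
cv2.imwrite('pics/s13.png',cv2.resize(g['pixels'][180:300,150:300,::-1],(750,600),interpolation=cv2.INTER_CUBIC))
E
```

```text
[ 2.650e-01  3.100e-01  9.690e-01  1.000e-03  1.858e+00 -1.777e+00]
board ((443.5599670410156, 402.27130126953125), (222.31076049804688, 370.17779541015625), 83.5304946899414)
soap top z in hopper [0.109 0.135 0.141 0.145] 1203
0 
t 37.87 tcp [0.5998 0.2571 0.3955] w 0.189 F [-0.5  1.9 -4.2]
dp [0.111, 0.375, 0.002] twist [0.0, 0.004, -0.48] rows 9.0
dp [0.0, 0.0, 0.612] twist [0.0, 0.0, 0.0] rows 8.0
```

View pics/s13.png

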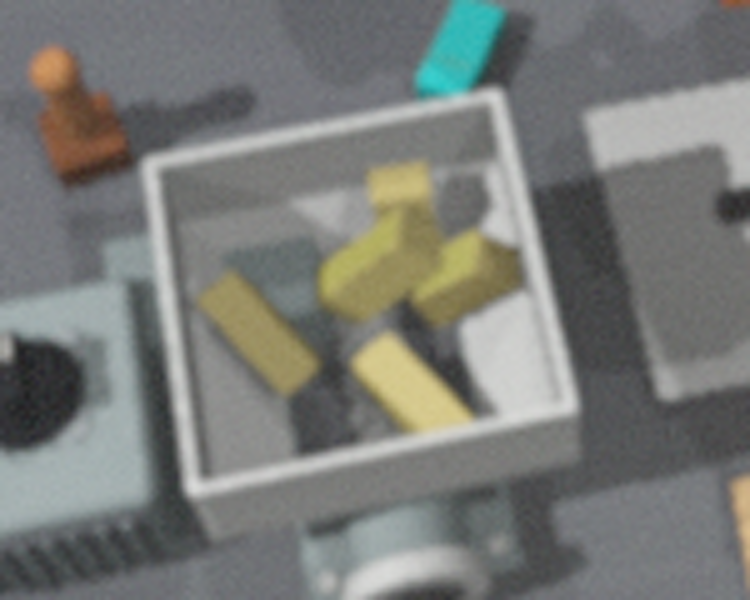

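All five strips are in the hopper, the highest at 145 mm (lid's underside at 166 mm). Setting the pan back.

Request:
send_rows --series '[{"dp": [0.01,0.04,0],"twist": [0,0,-0.05]},{"dp": [0.02,0.08,0],"twist": [0,0,-0.1]},{"dp": [0.04,0.13,0],"twist": [0,0,-0.16]},{"dp": [0.06,0.18,0],"twist": [0,0,-0.21]},{"dp": [0.07,0.23,0],"twist": [0,0,-0.27]},{"dp": [0.08,0.27,0],"twist": [0,0,-0.32]},{"dp": [0.09,0.31,0],"twist": [0,0,-0.37]},{"dp": [0.1,0.34,0],"twist": [0,0,-0.42]},{"dp": [0.11,0.36,0],"twist": [0,0,-0.46]},{"dp": [0.111,0.375,0],"twist": [0,0,-0.475]}]'

```text
time_s: 38.7
tcp_pos: [0.467, 0.3947, 0.3948]
tcp_rot: [-2.098, 2.332, 0.0]
contact_force: [0.2, -0.1, -2.2]
gripper_width: 0.191
gripper_force: 30.0
```

```bash
python3 - <<'E'
from h import *
seq([([.465,.399,.43],174.5),([.465,.399,.14],174.5),([.465,.399,.121],174.5)])
E
```

```text
t 38.7 tcp [0.467  0.3947 0.3948] w 0.191 F [ 0.2 -0.1 -2.2]
dp [-0.008, 0.005, -0.0] twist [-0.001, 0.002, -0.005] rows 1.0
dp [0.0, 0.0, 0.58] twist [0.0, 0.0, 0.0] rows 7.0
dp [0.0, 0.0, 0.038] twist [0.0, 0.0, 0.0] rows 1.0
```

Request:
send_rows --series '[{"dp": [-0.006,0.003,0.03],"twist": [0,0,0]},{"dp": [-0.006,0.003,0.09],"twist": [0,0,0]},{"dp": [-0.006,0.003,0.16],"twist": [0,0,0]},{"dp": [-0.006,0.003,0.24],"twist": [0,0,0]},{"dp": [-0.006,0.003,0.32],"twist": [0,0,0]},{"dp": [-0.006,0.003,0.4],"twist": [0,0,0]},{"dp": [-0.006,0.003,0.47],"twist": [0,0,0]},{"dp": [-0.006,0.003,0.53],"twist": [0,0,0]},{"dp": [-0.006,0.003,0.57],"twist": [0,0,0]},{"dp": [-0.006,0.003,0.58],"twist": [0,0,0]}]'

```text
time_s: 39.53
tcp_pos: [0.4647, 0.3948, 0.0986]
tcp_rot: [2.09, -2.337, -0.002]
contact_force: [-0.8, -0.6, -3.1]
gripper_width: 0.188
gripper_force: 30.0
```

Request:
send_rows --series '[{"dp": [0,0,0.005],"twist": [0,0,0]},{"dp": [0,0,0.01],"twist": [0,0,0]},{"dp": [0,0,0.015],"twist": [0,0,0]},{"dp": [0,0,0.02],"twist": [0,0,0]},{"dp": [0,0,0.025],"twist": [0,0,0]},{"dp": [0,0,0.03],"twist": [0,0,0]},{"dp": [0,0,0.035],"twist": [0,0,0]},{"dp": [0,0,0.038],"twist": [0,0,0]},{"dp": [0,0,0.038],"twist": [0,0,0]},{"dp": [0,0,0.038],"twist": [0,0,0]}]'

```text
time_s: 40.37
tcp_pos: [0.4681, 0.3977, 0.085]
tcp_rot: [-2.096, 2.338, -0.0]
contact_force: [-1.9, 0.8, 3.6]
gripper_width: 0.192
gripper_force: 30.0
```

Request:
send_rows --hand 0.4 --series '[{"dp": [0,0,0],"twist": [0,0,0]},{"dp": [0,0,0],"twist": [0,0,0]},{"dp": [0,0,0],"twist": [0,0,0]},{"dp": [0,0,0],"twist": [0,0,0]},{"dp": [0,0,-0.03],"twist": [0,0,0]},{"dp": [0,0,-0.08],"twist": [0,0,0]},{"dp": [0,0,-0.15],"twist": [0,0,0]},{"dp": [0,0,-0.21],"twist": [0,0,0]},{"dp": [0,0,-0.25],"twist": [0,0,0]},{"dp": [0,0,-0.26],"twist": [0,0,0]}]'

```text
time_s: 41.2
tcp_pos: [0.4702, 0.3987, 0.2192]
tcp_rot: [-2.091, 2.333, -0.003]
contact_force: [0.4, 0.1, 1.0]
gripper_width: 0.598
gripper_force: 0.0
```

```bash
python3 - <<'E'
from h import *
seq([([.48,.32,.25],118),([.49,.22,.25],61),([.5006,.1315,.25],3.8),([.5006,.1315,.03],3.8)])
E
```

```text
t 41.2 tcp [0.4702 0.3987 0.2192] w 0.598 F [0.4 0.1 1. ]
dp [0.154, -0.036, 0.008] twist [-0.002, 0.004, 0.465] rows 8.0
dp [0.076, -0.186, 0.0] twist [0.0, 0.0, 0.475] rows 8.0
dp [-0.104, -0.145, 0.0] twist [0.0, 0.0, 0.477] rows 8.0
dp [0.0, 0.0, 0.44] twist [0.0, 0.0, 0.0] rows 6.0
```

Request:
send_rows --series '[{"dp": [0.01,0,0],"twist": [0,0,0.05]},{"dp": [0.03,-0.01,0],"twist": [0,0,0.1]},{"dp": [0.05,-0.01,0],"twist": [0,0,0.15]},{"dp": [0.07,-0.02,0],"twist": [0,0,0.2]},{"dp": [0.09,-0.02,0],"twist": [0,0,0.25]},{"dp": [0.11,-0.03,0],"twist": [0,0,0.3]},{"dp": [0.13,-0.03,0],"twist": [0,0,0.35]},{"dp": [0.14,-0.036,0],"twist": [0,0,0.39]},{"dp": [0.15,-0.036,0],"twist": [0,0,0.43]},{"dp": [0.154,-0.036,0],"twist": [0,0,0.465]}]'

```text
time_s: 42.03
tcp_pos: [0.4765, 0.3174, 0.2119]
tcp_rot: [0.751, -3.048, 0.001]
contact_force: [0.0, -0.3, -0.2]
gripper_width: 0.604
gripper_force: 0.0
```

Request:
send_rows --series '[{"dp": [0.01,-0.02,0],"twist": [0,0,0.05]},{"dp": [0.02,-0.04,0],"twist": [0,0,0.1]},{"dp": [0.02,-0.06,0],"twist": [0,0,0.15]},{"dp": [0.03,-0.08,0],"twist": [0,0,0.2]},{"dp": [0.04,-0.1,0],"twist": [0,0,0.25]},{"dp": [0.05,-0.12,0],"twist": [0,0,0.3]},{"dp": [0.06,-0.14,0],"twist": [0,0,0.35]},{"dp": [0.065,-0.16,0],"twist": [0,0,0.39]},{"dp": [0.07,-0.175,0],"twist": [0,0,0.43]},{"dp": [0.076,-0.186,0],"twist": [0,0,0.475]}]'

```text
time_s: 42.87
tcp_pos: [0.4866, 0.2176, 0.2121]
tcp_rot: [-0.795, -3.037, 0.002]
contact_force: [0.0, -0.3, 0.0]
gripper_width: 0.598
gripper_force: 0.0
```

Request:
send_rows --series '[{"dp": [-0.01,-0.02,0],"twist": [0,0,0.05]},{"dp": [-0.03,-0.04,0],"twist": [0,0,0.1]},{"dp": [-0.04,-0.06,0],"twist": [0,0,0.16]},{"dp": [-0.06,-0.08,0],"twist": [0,0,0.22]},{"dp": [-0.07,-0.1,0],"twist": [0,0,0.28]},{"dp": [-0.08,-0.12,0],"twist": [0,0,0.34]},{"dp": [-0.09,-0.13,0],"twist": [0,0,0.4]},{"dp": [-0.1,-0.14,0],"twist": [0,0,0.45]},{"dp": [-0.104,-0.145,0],"twist": [0,0,0.477]},{"dp": [-0.104,-0.145,0],"twist": [0,0,0.477]}]'

```text
time_s: 43.7
tcp_pos: [0.4968, 0.1292, 0.2122]
tcp_rot: [-2.15, -2.289, 0.003]
contact_force: [-0.4, -0.1, -0.8]
gripper_width: 0.6
gripper_force: 0.0
```

```bash
python3 - <<'E'
from h import *
g=snap('side','side14'); P=cloud(g); hsv=cv2.cvtColor(g['pixels'],cv2.COLOR_RGB2HSV); H,S,V=[hsv[...,i] for i in range(3)]
box=(P[...,0]>.28)&(P[...,0]<.66)&(P[...,1]>.26)&(P[...,1]<.55)
print('wood');rects(g,P,box&(H<25)&(S>60),.006,.018,60)
print('pan hi');rects(g,P,box,.11,.16,20); print('rim'); rects(g,P,box,.053,.16,100)
g=snap('scene','scene14'); P=cloud(g); hsv=cv2.cvtColor(g['pixels'],cv2.COLOR_RGB2HSV); H,S,V=[hsv[...,i] for i in range(3)]
box=(P[...,0]>.28)&(P[...,0]<.66)&(P[...,1]>.26)&(P[...,1]<.55)
print('wood');rects(g,P,box&(H<25)&(S>60),.006,.018,60)
print('pan hi');rects(g,P,box,.11,.16,20); print('rim'); rects(g,P,box,.053,.16,100)
seq([([.5006,.1315,.25],3.8),([.5006,.1315,.03],3.8)])
E
```

```text
wood
px [303. 346.] 854 z [0.007 0.012 0.016] rect mm [330.8 413.4] [220.2  51.8] 82.9
px [205. 338.] 464 z [0.007 0.011 0.016] rect mm [580.8 482.6] [ 52.2 128.1] 67.4
px [242. 355.] 172 z [0.007 0.012 0.015] rect mm [476.4 496.3] [23.8 53.2] 83.5
px [265. 363.] 182 z [0.008 0.012 0.016] rect mm [409.8 503.5] [25.2 52.2] 86.5
pan hi
px [253. 300.] 561 z [0.123 0.148 0.153] rect mm [466.1 395.1] [184.8  19.8] 83.8
rim
px [260. 311.] 1691 z [0.055 0.075 0.151] rect mm [470.9 395.6] [187.4 283.4] 83.5
wood
px [346. 174.] 64 z [0.008 0.013 0.017] rect mm [322.4 314.1] [18.4 53.6] 75.8
px [348. 190.] 68 z [0.007 0.011 0.015] rect mm [390.1 306.2] [18.  53.3] 83.6
px [351. 206.] 68 z [0.008 0.012 0.016] rect mm [457.2 298.8] [18.  51.4] 82.8
px [354. 224.] 80 z [0.007 0.012 0.016] rect mm [524.2 290.4] [19.4 52.7] 87.5
px [386. 242.] 615 z [0.008 0.012 0.016] rect mm [598.3 384.5] [220.9  58.8] 83.5
pan hi
px [389. 184.] 432 z [0.125 0.148 0.153] rect mm [469.6 398.2] [181.7  21.7] 84.5
rim
px [385. 187.] 1177 z [0.055 0.075 0.152] rect mm [472.4 397.4] [186.8 287.8] 84.1
t 43.8 tcp [0.4968 0.1299 0.2127] w 0.599 F [-0.4  0.1 -0.3]
dp [0.003, 0.008, -0.005] twist [-0.001, -0.0, -0.0] rows 1.0
dp [0.0, 0.0, 0.44] twist [0.0, 0.0, 0.0] rows 6.0
```

Request:
send_rows --series '[{"dp": [0.003,0.008,0.03],"twist": [0,0,0]},{"dp": [0.003,0.008,0.09],"twist": [0,0,0]},{"dp": [0.003,0.008,0.16],"twist": [0,0,0]},{"dp": [0.003,0.008,0.24],"twist": [0,0,0]},{"dp": [0.003,0.008,0.31],"twist": [0,0,0]},{"dp": [0.003,0.008,0.37],"twist": [0,0,0]},{"dp": [0.003,0.008,0.41],"twist": [0,0,0]},{"dp": [0.003,0.008,0.43],"twist": [0,0,0]},{"dp": [0.003,0.008,0.437],"twist": [0,0,0]},{"dp": [0.003,0.008,0.437],"twist": [0,0,0]}]'

```text
time_s: 44.63
tcp_pos: [0.501, 0.132, -0.0051]
tcp_rot: [-2.147, -2.293, 0.001]
contact_force: [0.3, 0.3, 0.7]
gripper_width: 0.599
gripper_force: 0.0
```

Request:
send_rows --hand 1 --series '[{"dp": [0,0,0],"twist": [0,0,0]},{"dp": [0,0,0],"twist": [0,0,0]},{"dp": [0,0,0],"twist": [0,0,0]},{"dp": [0,0,0],"twist": [0,0,0]},{"dp": [0,0,0],"twist": [0,0,0]},{"dp": [0,0,0],"twist": [0,0,0]},{"dp": [0,0,0],"twist": [0,0,0]},{"dp": [0,0,0],"twist": [0,0,0]},{"dp": [0,0,0],"twist": [0,0,0]},{"dp": [0,0,0],"twist": [0,0,0]}]'

```text
time_s: 45.47
tcp_pos: [0.5007, 0.1318, -0.0043]
tcp_rot: [-2.147, -2.292, 0.002]
contact_force: [-3.9, -1.4, 6.3]
gripper_width: 0.169
gripper_force: 30.0
```

Request:
send_rows --series '[{"dp": [0,0,-0.03],"twist": [0,0,0]},{"dp": [0,0,-0.08],"twist": [0,0,0]},{"dp": [0,0,-0.15],"twist": [0,0,0]},{"dp": [0,0,-0.23],"twist": [0,0,0]},{"dp": [0,0,-0.31],"twist": [0,0,0]},{"dp": [0,0,-0.39],"twist": [0,0,0]},{"dp": [0,0,-0.46],"twist": [0,0,0]},{"dp": [0,0,-0.51],"twist": [0,0,0]},{"dp": [0,0,-0.53],"twist": [0,0,0]},{"dp": [0,0,-0.54],"twist": [0,0,0]}]'

```text
time_s: 46.3
tcp_pos: [0.5023, 0.1319, 0.2666]
tcp_rot: [2.147, 2.291, 0.003]
contact_force: [0.6, 0.0, -4.2]
gripper_width: 0.168
gripper_force: 30.0
```

```bash
python3 - <<'E'
from h import *
g=snap('scene','s15'); s=env.read_state(); P=cloud(g); V=g['pixels'].max(-1)
print('lid');rects(g,P,(V>110)&(P[...,0]>.35)&(P[...,0]<.65)&(P[...,1]>-.02)&(P[...,1]<.28),.25,.33,300)
print('tcp',s['tcp_pos'].round(4))
# mouth rim
q=P[(P[...,2]>.172)&(P[...,2]<.184)&(P[...,0]>.42)&(P[...,0]<.75)&(P[...,1]>-.3)&(P[...,1]<.02)&(V>130)]
r=cv2.minAreaRect((q[:,:2]*1000).astype(np.float32)); print('rim',r)
seq([([.584,-.1405,.30],3.8),([.584,-.1405,.21],3.8)])
E
```

```text
lid
px [311. 185.] 4086 z [0.284 0.287 0.29 ] rect mm [502.7 133. ] [222.2 219.8] 3.7
tcp [0.5017 0.1318 0.2658]
rim ((585.179931640625, -142.58612060546875), (213.8182830810547, 210.22003173828125), 4.07970666885376)
t 46.35 tcp [0.5017 0.1318 0.2658] w 0.169 F [ 1.1  0.2 -3.3]
dp [-0.554, 0.129, 0.002] twist [0.001, -0.0, -0.001] rows 7.0
dp [0.0, 0.0, 0.18] twist [0.0, 0.0, 0.0] rows 3.0
```

Request:
send_rows --series '[{"dp": [-0.03,0.01,0],"twist": [0,0,0]},{"dp": [-0.08,0.02,0],"twist": [0,0,0]},{"dp": [-0.15,0.03,0],"twist": [0,0,0]},{"dp": [-0.22,0.05,0],"twist": [0,0,0]},{"dp": [-0.3,0.07,0],"twist": [0,0,0]},{"dp": [-0.38,0.09,0],"twist": [0,0,0]},{"dp": [-0.45,0.1,0],"twist": [0,0,0]},{"dp": [-0.52,0.12,0],"twist": [0,0,0]},{"dp": [-0.55,0.129,0],"twist": [0,0,0]},{"dp": [-0.556,0.129,0],"twist": [0,0,0]}]'

```text
time_s: 47.18
tcp_pos: [0.5828, -0.1444, 0.2609]
tcp_rot: [-2.149, -2.284, 0.005]
contact_force: [0.3, 0.5, -3.1]
gripper_width: 0.166
gripper_force: 30.0
```

Request:
send_rows --series '[{"dp": [0,0,0.02],"twist": [0,0,0]},{"dp": [0,0,0.05],"twist": [0,0,0]},{"dp": [0,0,0.08],"twist": [0,0,0]},{"dp": [0,0,0.11],"twist": [0,0,0]},{"dp": [0,0,0.13],"twist": [0,0,0]},{"dp": [0,0,0.14],"twist": [0,0,0]},{"dp": [0,0,0.14],"twist": [0,0,0]},{"dp": [0,0,0.14],"twist": [0,0,0]},{"dp": [0,0,0.14],"twist": [0,0,0]},{"dp": [0,0,0.14],"twist": [0,0,0]}]'

```text
time_s: 48.02
tcp_pos: [0.5846, -0.1416, 0.1967]
tcp_rot: [2.146, 2.291, 0.001]
contact_force: [0.1, -0.4, -3.2]
gripper_width: 0.169
gripper_force: 30.0
```

```bash
python3 - <<'E'
from h import *
g=snap('scene','s16'); P=cloud(g); V=g['pixels'].max(-1)
print('lid');rects(g,P,(V>110)&(P[...,0]>.42)&(P[...,0]<.75)&(P[...,1]>-.3)&(P[...,1]<.02),.2,.235,300)
seq([([.584,-.142,.197],4)])
E
```

```text
lid
px [220. 236.] 4523 z [0.214 0.217 0.22 ] rect mm [ 584.5 -141.1] [220.6 217.8] 3.9
t 48.07 tcp [ 0.5845 -0.1416  0.1966] w 0.167 F [ 0.2  1.1 -3.8]
dp [-0.001, -0.001, 0.069] twist [0.001, 0.0, -0.002] rows 1.0
```

Request:
send_rows --series '[{"dp": [0,0,0.01],"twist": [0,0,0]},{"dp": [0,0,0.02],"twist": [0,0,0]},{"dp": [0,0,0.03],"twist": [0,0,0]},{"dp": [0,0,0.04],"twist": [0,0,0]},{"dp": [0,0,0.05],"twist": [0,0,0]},{"dp": [0,0,0.058],"twist": [0,0,0]},{"dp": [0,0,0.064],"twist": [0,0,0]},{"dp": [0,0,0.068],"twist": [0,0,0]},{"dp": [0,0,0.068],"twist": [0,0,0]},{"dp": [0,0,0.068],"twist": [0,0,0]}]'

```text
time_s: 48.9
tcp_pos: [0.5838, -0.1415, 0.1617]
tcp_rot: [2.148, 2.292, -0.0]
contact_force: [-0.9, 0.2, -1.8]
gripper_width: 0.167
gripper_force: 30.0
```

Request:
send_rows --hand 0.4 --series '[{"dp": [0,0,0],"twist": [0,0,0]},{"dp": [0,0,0],"twist": [0,0,0]},{"dp": [0,0,0],"twist": [0,0,0]},{"dp": [0,0,0],"twist": [0,0,0]},{"dp": [0,0,-0.04],"twist": [0,0,0]},{"dp": [0,0,-0.09],"twist": [0,0,0]},{"dp": [0,0,-0.14],"twist": [0,0,0]},{"dp": [0,0,-0.18],"twist": [0,0,0]},{"dp": [0,0,-0.2],"twist": [0,0,0]},{"dp": [0,0,-0.2],"twist": [0,0,0]}]'

```text
time_s: 49.73
tcp_pos: [0.5857, -0.1421, 0.265]
tcp_rot: [2.144, 2.288, 0.004]
contact_force: [0.9, 0.5, -0.1]
gripper_width: 0.599
gripper_force: 0.0
```

```bash
python3 - <<'E'
from h import *
for n in ['scene','side']:
    g=snap(n,n+'17'); P=cloud(g); V=g['pixels'].max(-1)
    print('lid');rects(g,P,(V>110)&(P[...,0]>.42)&(P[...,0]<.75)&(P[...,1]>-.3)&(P[...,1]<.02),.165,.2,300)
    m=(abs(P[...,0]-.584)<.1)&(abs(P[...,1]+.14)<.1)&(P[...,2]>.17)&(P[...,2]<.2)&(V>110); A=P[m]; print(np.linalg.lstsq(np.c_[A[:,:2]-[.584,-.14],np.ones(len(A))],A[:,2],rcond=None)[0].round(4))
    # switch bar
    b=(abs(P[...,0]-.59)<.045)&(abs(P[...,1]+.342)<.045)
    print('bar'); rects(g,P,b,.128,.16,5)
    k=P[b&(P[...,2]>.134)]; 
    if len(k)>5:
        c=k[:,:2]-k[:,:2].mean(0); w,v=np.linalg.eigh(c.T@c); print('mean',k.mean(0).round(4),'ang',np.degrees(np.arctan2(v[1,1],v[0,1])).round(1),len(k),k[:,2].max())
g=np.load('pics/scene17.npz')['pixels'][230:290,110:190,::-1]; cv2.imwrite('pics/sw.png',cv2.resize(g,(720,540),interpolation=cv2.INTER_CUBIC))
E
```

```text
lid
px [222. 242.] 4600 z [0.178 0.182 0.185] rect mm [ 583.7 -141. ] [220.6 218.4] 3.7
[-0.0019 -0.0009  0.1821]
bar
px [152. 254.] 97 z [0.132 0.144 0.148] rect mm [ 590.2 -342.2] [46.4 14.5] 4.9
mean [ 0.5921 -0.3414  0.1437] ang -174.6 86 0.14904221288213537
lid
px [269. 145.] 2968 z [0.177 0.182 0.186] rect mm [ 583.3 -142.2] [219.6 227. ] 3.6
[-0.0002 -0.0012  0.1819]
bar
px [285. 116.] 61 z [0.129 0.14  0.147] rect mm [ 585.8 -341.2] [40.  25.1] 9.1
mean [ 0.5809 -0.3406  0.1421] ang -177.3 44 0.14910426475029137
```

View pics/sw.png

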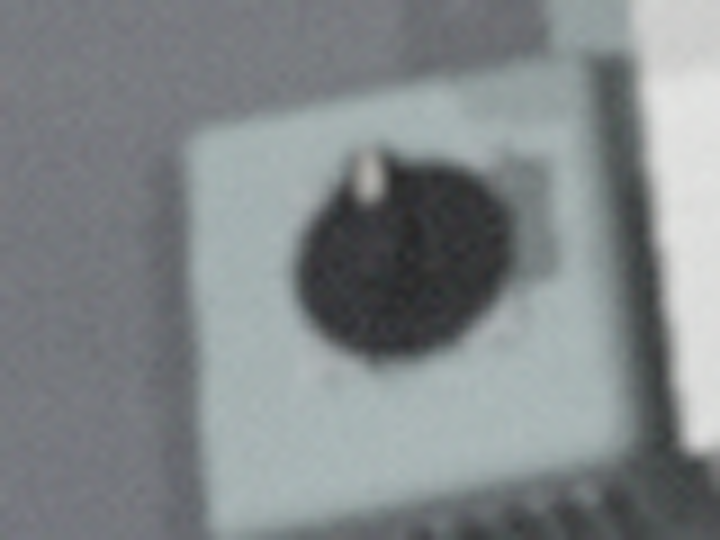

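Lid flush (top plane 182 mm, level). The switch bar lies along world x (yaw about 4°) at (0.588,-0.342), its off mark at (368,175) in the crop. Gripping it.

```bash
python3 - <<'E'
from h import *
seq([([.588,-.3415,.26],94),([.588,-.3415,.125],94)])
E
```

```text
t 49.83 tcp [ 0.5836 -0.1414  0.2608] w 0.6 F [ 0.1 -0.1 -1.5]
dp [-0.4, -0.017, 0.072] twist [-0.0, -0.0, -0.752] rows 13.0
dp [0.0, 0.0, 0.27] twist [0.0, 0.0, 0.0] rows 4.0
```

Request:
send_rows --series '[{"dp": [-0.03,0,0],"twist": [0,0,-0.05]},{"dp": [-0.07,0,0],"twist": [0,0,-0.1]},{"dp": [-0.11,0,0],"twist": [0,0,-0.15]},{"dp": [-0.16,-0.01,0],"twist": [0,0,-0.2]},{"dp": [-0.21,-0.01,0],"twist": [0,0,-0.25]},{"dp": [-0.26,-0.01,0],"twist": [0,0,-0.3]},{"dp": [-0.31,-0.015,0],"twist": [0,0,-0.35]},{"dp": [-0.35,-0.017,0],"twist": [0,0,-0.4]},{"dp": [-0.38,-0.017,0],"twist": [0,0,-0.45]},{"dp": [-0.4,-0.017,0],"twist": [0,0,-0.5]}]'

```text
time_s: 50.67
tcp_pos: [0.5868, -0.3428, 0.2579]
tcp_rot: [-0.708, -3.056, -0.003]
contact_force: [-0.7, 0.5, 0.3]
gripper_width: 0.6
gripper_force: 0.0
```

Request:
send_rows --series '[{"dp": [0,0,0],"twist": [0,0,-0.05]},{"dp": [0,0,0],"twist": [0,0,-0.1]},{"dp": [0,0,0],"twist": [0,0,-0.15]},{"dp": [0,0,0],"twist": [0,0,-0.2]},{"dp": [0,0,0],"twist": [0,0,-0.24]},{"dp": [0,0,0],"twist": [0,0,-0.252]},{"dp": [0,0,0],"twist": [0,0,-0.252]},{"dp": [0,0,0],"twist": [0,0,-0.252]},{"dp": [0,0,0],"twist": [0,0,-0.252]},{"dp": [0,0,0],"twist": [0,0,-0.252]}]'

```text
time_s: 51.5
tcp_pos: [0.588, -0.3413, 0.2605]
tcp_rot: [0.108, -3.139, -0.001]
contact_force: [-0.0, -0.2, 0.5]
gripper_width: 0.602
gripper_force: 0.0
```

```bash
python3 - <<'E'
from h import *
seq([([.588,-.3415,.126],94)])
E
```

```text
t 51.5 tcp [ 0.588  -0.3413  0.2605] w 0.602 F [-0.  -0.2  0.5]
dp [-0.0, -0.001, 0.339] twist [0.0, -0.0, -0.001] rows 5.0
```

Request:
send_rows --series '[{"dp": [0,0,0.03],"twist": [0,0,0]},{"dp": [0,0,0.08],"twist": [0,0,0]},{"dp": [0,0,0.15],"twist": [0,0,0]},{"dp": [0,0,0.21],"twist": [0,0,0]},{"dp": [0,0,0.26],"twist": [0,0,0]},{"dp": [0,0,0.3],"twist": [0,0,0]},{"dp": [0,0,0.32],"twist": [0,0,0]},{"dp": [0,0,0.335],"twist": [0,0,0]},{"dp": [0,0,0.339],"twist": [0,0,0]},{"dp": [0,0,0.339],"twist": [0,0,0]}]'

```text
time_s: 52.33
tcp_pos: [0.5887, -0.3419, 0.0924]
tcp_rot: [-0.108, 3.139, -0.001]
contact_force: [0.4, -0.1, 0.8]
gripper_width: 0.6
gripper_force: 0.0
```

Request:
send_rows --hand 1 --series '[{"dp": [0,0,0],"twist": [0,0,0]},{"dp": [0,0,0],"twist": [0,0,0]},{"dp": [0,0,0],"twist": [0,0,0]},{"dp": [0,0,0],"twist": [0,0,0]},{"dp": [0,0,0],"twist": [0,0,0]},{"dp": [0,0,0],"twist": [0,0,0]},{"dp": [0,0,0],"twist": [0,0,0]},{"dp": [0,0,0],"twist": [0,0,0]},{"dp": [0,0,0],"twist": [0,0,0]},{"dp": [0,0,0],"twist": [0,0,0]}]'

```text
time_s: 53.17
tcp_pos: [0.5886, -0.3444, 0.0923]
tcp_rot: [-0.108, 3.138, -0.008]
contact_force: [1.5, -6.0, -2.2]
gripper_width: 0.142
gripper_force: 30.0
```

Request:
send_rows --series '[{"dp": [0,-0.005,0],"twist": [0,0,0]},{"dp": [0,-0.005,0],"twist": [0,0,0.05]},{"dp": [0,-0.005,0],"twist": [0,0,0.1]},{"dp": [0,-0.005,0],"twist": [0,0,0.15]},{"dp": [0,-0.005,0],"twist": [0,0,0.2]},{"dp": [0,-0.005,0],"twist": [0,0,0.25]},{"dp": [0,-0.005,0],"twist": [0,0,0.3]},{"dp": [0,-0.005,0],"twist": [0,0,0.35]},{"dp": [0,-0.005,0],"twist": [0,0,0.4]},{"dp": [0,-0.005,0],"twist": [0,0,0.44]}]'

```text
time_s: 54.0
tcp_pos: [0.5889, -0.3435, 0.0922]
tcp_rot: [1.306, 2.857, 0.001]
contact_force: [1.0, 1.8, 1.8]
gripper_width: 0.147
gripper_force: 30.1
```

Request:
send_rows --series '[{"dp": [0,0,0],"twist": [0,0,0.03]},{"dp": [0,0,0],"twist": [0,0,0.06]},{"dp": [0,0,0],"twist": [0,0,0.06]},{"dp": [0,0,0],"twist": [0,0,0.06]},{"dp": [0,0,0],"twist": [0,0,0.06]},{"dp": [0,0,0],"twist": [0,0,0.06]},{"dp": [0,0,0],"twist": [0,0,0.06]},{"dp": [0,0,0],"twist": [0,0,0.06]},{"dp": [0,0,0],"twist": [0,0,0.06]},{"dp": [0,0,0],"twist": [0,0,0.06]}]'

```text
time_s: 54.83
tcp_pos: [0.589, -0.3435, 0.0922]
tcp_rot: [1.475, 2.773, 0.002]
contact_force: [1.9, 4.1, 3.3]
gripper_width: 0.149
gripper_force: 30.0
```

Request:
send_rows --hand 0.5 --series '[{"dp": [0,0,0],"twist": [0,0,0]},{"dp": [0,0,0],"twist": [0,0,0]},{"dp": [0,0,0],"twist": [0,0,0]},{"dp": [0,0,0],"twist": [0,0,0]},{"dp": [0,0,0],"twist": [0,0,0]},{"dp": [0,0,-0.06],"twist": [0,0,0]},{"dp": [0,0,-0.14],"twist": [0,0,0]},{"dp": [0,0,-0.22],"twist": [0,0,0]},{"dp": [0,0,-0.3],"twist": [0,0,0]},{"dp": [0,0,-0.35],"twist": [0,0,0]}]'

```text
time_s: 55.67
tcp_pos: [0.5895, -0.3454, 0.2724]
tcp_rot: [1.473, 2.767, -0.002]
contact_force: [0.5, -0.3, -0.0]
gripper_width: 0.501
gripper_force: 0.0
```

```bash
python3 - <<'E'
from h import *
g=snap('scene','s18'); P=cloud(g); b=(abs(P[...,0]-.59)<.045)&(abs(P[...,1]+.342)<.045)
rects(g,P,b,.128,.16,5)
g=snap('side','side18'); P=cloud(g); b=(abs(P[...,0]-.59)<.045)&(abs(P[...,1]+.342)<.045)
rects(g,P,b,.128,.16,5)
s=env.read_state(); print(s['tcp_pos'],s['contact_force'])
a=np.load('pics/scene18.npz')['pixels'][140:340,90:430,::-1]; cv2.imwrite('pics/s18.png',cv2.resize(a,(800,471)))
E
```

```text
px [152. 254.] 116 z [0.13  0.143 0.147] rect mm [ 591.  -341.6] [16.5 45.5] 37.2
px [284. 115.] 52 z [0.133 0.142 0.15 ] rect mm [ 587.1 -340.7] [15.3 48.9] 34.9
[ 0.59116699 -0.34656497  0.27504544] [-0.00675923  0.24218764  0.19541313]Traceback (most recent call last):
  File "<stdin>", line 7, in <module>
    fid = stack.enter_context(open(os.fspath(file), "rb"))
                              ~~~~^^^^^^^^^^^^^^^^^^^^^^^
FileNotFoundError: [Errno 2] No such file or directory: 'pics/scene18.npz'
```

View pics/s18.png

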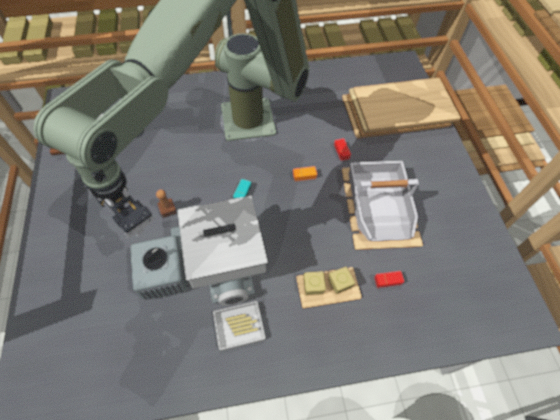

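Final view: lid on (222,240), pan on its board (385,200), stamp at (166,202) and bars at (316,283) and (343,279) unmoved. The switch bar has turned from +4° to about -54°, which is on, and the arm is clear. Handing in.

```bash
python3 -c "
from h import *
print(env.sign_off())"
```

```text
the job is handed in; nothing more can be done
None
```

I handed the job in after about 56 s of robot time. All five offcuts are in the hopper, the lid is flush and level, the switch is on, and the empty pan is upright on its board; the bars and stamp look unmoved in the last picture, and the hand-in gave no verdict.

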